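# Pack the loose dice into the sales jar and screw its lid on

### The arm

A 7-joint arm with a two-finger parallel gripper is mounted at the origin on the work surface. World frame = base frame: x ahead of the robot, y to its left, z up, the work surface at z = 0. Lengths are in m, angles in rad, forces in N, time in s.
With the tool pointing down it reaches from about 0.4 to 0.85 m from the base axis. Payload 4.4 kg.
Tool frame: the origin (TCP) lies on the mounting face of the last link; the fingertips stand 199 mm ahead of it and the grasp point (between the pads) lies 180 mm ahead of it; z points along the fingers, x is the direction in which the jaws open and shut, and the axes are right-handed (so a half turn about z gives the same grasp; the last joint's range is limited). The gripper opens to 94 mm and grips with 3 to 60 N. Pads are 16 mm wide; open, the fingers measure 119 mm over their backs; the gripper's body (75 mm by 177 mm) begins 78 mm behind the grasp point.
Start: joints at [-1.32, 0.628, 0.038, 1.517, -0.027, 0.996, -0.02], TCP at [0.202, 0.618, 0.405] pointing down, gripper open.
Joint ranges: [-3.06, 3.06], [-0.37, 2.12], [-1.25, 1.32], [0.18, 2.47], [-1.1, 4.24], [0.23, 1.98], [-2.94, 2.94]. Speed limits (rad/s): [2.57, 2.57, 3.14, 3.14, 3.14, 3.14, 3.14].

### API

Orientations are given as a unit quaternion [x, y, z, w].
In Python, from bench import env gives the robot as it stands. The module is installed in compiled form; this text tells all that it offers.
- The arm moves only by the tool step_arm, never from a script. Its argument "plan" is a list of rows, each a list of 3 entries, a list of its own where there are three numbers: the shift along the tool's x, y, z in cm, then the turn, a rotation vector about the tool's x, y, z in rad, then the closure, from -1 (fully open) to 1 (shut), so that 0 is half open. A call has 1 to 12 rows; each row is the pose to reach, as a shift and turn from the pose commanded when the call began, along the tool's axes at that moment; what a row does not reach only later rows make up. A row lasts 1/12 s, in which the tool goes at most 41.7 mm and 7.16 degrees, less where a joint would pass 70% of its speed; a pose out of reach is approached as far as the arm can. A call with a gripper value outside its range is refused whole. The fingers move at their own pace and stop on an object; "force" is the grip in N (left out, the last holds). Time passes only in rows, so rows that repeat a pose let the fingers close. It gives the time, the measured TCP pose, the force and the opening at its end, in the units of the state.
- env.get_state(): the state, without advancing time (a new reading comes with each control period).
- env.camera(name): name is "scene" or "top" or "wrist"; returns the picture (420x560x3 uint8, blue, green, red); there is no depth.
- env.camera_model(name): a dict with "camera_matrix" (3x3 intrinsics, pixels), "world_to_cam" (4x4, takes a point from world to camera coordinates). Camera axes: x right, y down, z forward; pixel columns grow to the right and rows downward; lengths in m; the calibration is good to about 2 mm. A picture is of the moment at which its call begins: read the wrist's pose just before it. camera_model takes no time and is no camera call; for the wrist camera it gives the pose at the moment of the call.
- env.close_job(): hands the job in, once; it reports no verdict.
The state is a dict: "time_s": time; "joint_pos": joint angles; "qvel": joint speeds; "tau": joint torques, N m; "ee_pos": TCP position; "ee_rot": TCP orientation; "ft_force": force on the tool from outside, world axes, zero at the start; "wrist_torque": the same for the moment, N m; "gripper_width": finger opening in m.
Only numpy, scipy, OpenCV 4.12 (cv2) and the standard library are available. Lean on these libraries where they do the work, as an engineer would, in place of code of your own. Each camera call takes 0.05 s, during which the arm holds its last target.

### The job

Slide the display case's window wide open, put every die from the case into the jar, and slide the window fully shut again. Once all the dice are in, lay the lid on the jar so that it rides on top of the thread, turn it back (anticlockwise) until it drops into the thread's openings, then screw it clockwise until it is fully home (its white marks over the jar's red stripes). Leave the other goods on the counter where they are.

Things in the scene. Friction and masses are not known exactly. Their poses are not given: they have to be found in the camera images.
- case: Blue display case, fixed, 228 x 452 mm, walls 50 mm high. Origin: centre of underside, z up, long way along y. A cross wall at y=0 divides it: the -y half is the dice bay (inside x -108..108, y -220..-3 mm, floor 6 mm above the origin, open on top but for the sliding window); the +y half is stock under a fixed clear panel, left alone.
- case_door (a joint): The case's clear sliding window (214 x 220 mm, top face 55.5 mm above the counter), in m along the case's +y: 0 = shut over the dice bay (end stop), 0.225 = fully open over the stock half (end stop). It stays where it is left; about 2 N slides it. May start up to 30 mm ajar.
- door_handle (a point): Centre of the window's red grip tab, 69.5 mm above the counter: an upright tab 60 mm long along the case's x, 12 mm thick along the case's y, from 55.5 to 83.5 mm above the counter, in the middle of the window. Moves with it; axes parallel to the case's.
- jar: Clear jar in a grey 100 mm square holder, screwed to the counter (cannot turn). Origin: centre of underside, at counter height, z up. Rim at 96 mm; mouth 58 mm inside, neck 68 mm outside, belly 88 mm; inside floor at 6 mm (low cone in the middle). White three-start thread round the neck, out to 81 mm diameter, the same every 120 deg. Angles given below are of a lid lug, anticlockwise seen from above from the jar's +x.
- jar_opening (a point): One of the thread's three openings, 40 mm from the jar's axis, 85 mm up, at 60 deg (others at 180 and 300), each above a yellow square on the belly: here a lid lug drops in, with about 10 deg of play either way. From there the thread runs clockwise and down, 4 mm in 60 deg, to its end stop.
- jar_home (a point): Where a lug is when the lid is screwed home: 40 mm from the jar's axis, 80 mm up, at 0 deg (others at 120 and 240), each above a red upright stripe on the belly. The end stop lies some 3 deg beyond.
- thread_top (a point): Point on top of the white thread at 20 deg, 37 mm out, 88 mm high. A lid with a lug at -28..49 deg (or that plus 120 or 240) rides on the thread, climbing 0.067 mm per deg as it is turned back (anticlockwise). A post at -36..-42 deg (also +120, +240) keeps a riding lid from reaching an opening clockwise.
- lid: Green screw lid, loose, 93 mm across, 80 g, right way up on the counter at the start. Origin: centre of the skirt's lower edge, z up; flat top at 24 mm; on it a grip bar 64 mm long (lid's x), 16 mm wide (y), from 24 to 48 mm. Above the jar's origin it stands about 83 to 89 mm riding on the thread (93 on the posts), 79 to 80 dropped in, 75 to 77 screwed home.
- lug_a (a point): Inward lug under the lid's +x edge, 40 mm from its centre, 4 mm above its origin, 16 deg wide; a white mark on the top is over it, in line with the bar. The lid screws on clockwise seen from above, turns easily, and falls into the openings by its own weight when let go there.
- lug_b (a point): Second lug, the same, at 120 deg anticlockwise from the lid's +x (under a white mark).
- lug_c (a point): Third lug, the same, at 240 deg anticlockwise from the lid's +x (under a white mark).
- die1: Die, cream with black pips, 18 mm cube, 10 g, origin at its centre, axes normal to its faces. Starts flat on the floor of the dice bay; may be absent.
- die2: Die, red with white pips, 18 mm cube, 10 g, origin at its centre, axes normal to its faces. Starts flat on the floor of the dice bay; may be absent.
- die3: Die, green with white pips, 18 mm cube, 10 g, origin at its centre, axes normal to its faces. Starts flat on the floor of the dice bay; may be absent.
- die4: Die, yellow with black pips, 18 mm cube, 10 g, origin at its centre, axes normal to its faces. Starts flat on the floor of the dice bay; may be absent.
- die5: Die, blue with white pips, 18 mm cube, 10 g, origin at its centre, axes normal to its faces. Starts flat on the floor of the dice bay; may be absent.
- tape_brown: Bystander: roll of brown tape lying flat, 90 mm diameter, 48 mm high; origin centre of underside.
- tape_clear: Bystander: roll of yellowish tape lying flat, 76 mm diameter, 24 mm high; origin centre of underside.
- notebook: Bystander: yellow spiral notebook lying flat, 105 x 150 x 14 mm; origin centre of underside.
- glue: Bystander: white glue bottle with orange cap, standing, 36 mm diameter, 110 mm high; origin centre of underside.
- eraser: Bystander: pink eraser, 45 x 22 x 12 mm; origin centre of underside.
- labels: Bystander: orange box of labels lying flat, 70 x 100 x 20 mm; origin centre of underside.
Things that resemble listed ones, but are neither listed nor needed, are in the scene too. What is meant by the lid is not blue or yellow, and is the smaller of those in its own colour.

How it is judged:
On the way, in this order (a step that is already met when the one before it is completed fails the run):
1. the window is slid wide open (at least 180 mm of its 225 mm) (value of joint case_door above 0.18 m), for 0.2 s.
2. every die is in the jar (horizontal distance between each of die1, die2, die3, die4, die5 and jar below 0.042 m and z of each of die1, die2, die3, die4, die5 in the frame of jar below 0.088 m), for 0.2 s.
3. the lid lies level on the mouth, riding on top of the thread, off the openings (every lug at least 10 mm from them) (horizontal distance between lid and jar below 0.006 m and angle between lid's own z axis and vertical below 0.08 rad and z of lid in the frame of jar between 0.0813 and 0.094 m and horizontal distance between each of lug_a, lug_b, lug_c and jar_opening above 0.01 m), for 0.2 s.
4. the lid has dropped into the thread's openings (lugs within 13 mm of them, lid down on the lower thread) (horizontal distance between lid and jar below 0.006 m and angle between lid's own z axis and vertical below 0.08 rad and z of lid in the frame of jar below 0.0812 m and horizontal distance between any of lug_a, lug_b, lug_c and jar_opening below 0.0135 m), for 0.1 s.
5. the lid is screwed home (lugs within 9 mm of home, over the red stripes, lid down) (horizontal distance between lid and jar below 0.006 m and angle between lid's own z axis and vertical below 0.08 rad and z of lid in the frame of jar below 0.0785 m and horizontal distance between any of lug_a, lug_b, lug_c and jar_home below 0.009 m), for 0.2 s.
At the end, for the whole second after the job is handed in: Every die that is present lies in the jar, the lid is screwed home on it (level, down, lugs within 9 mm of home, over the red stripes) and at rest, and the case's window is shut to within 6 mm (all of step 2 and all of step 5 and value of joint case_door below 0.006 m and linear speed of lid below 0.02 m/s); the robot touches nothing.
It fails at once if one of the other goods on the counter (tape rolls, notebook, glue, eraser, labels) is moved more than 30 mm (distance of any of tape_brown, tape_clear, notebook, glue, eraser, labels from where it was at the start of the episode above 0.03 m).
Of die1, die2, die3, die4, die5 only 3 to 5 are there at a start; the rules pass over those that are not, and their reading is None.
At some moment in a run one of die1, die2, die3, die4, die5 may be knocked a few centimetres aside while the robot is not near it.
It also fails if it takes over 210 s, if anything falls off the work surface, if the arm or the gripper's body presses on something with over 40 N, if the wrist force passes 120 N, or if a joint passes its speed limit or range.

## Working session

There is one attempt and no reset: what is moved stays moved. The work goes in short steps, Python scripts to look and compute and a tool call to move; the robot and the scene stay as the last step left them, time stands still between calls to the robot, and variables do not carry over. Pictures are saved under pics/ and viewed, and the job is handed in when it is done.

Besides the shell and the picture viewer there is one more tool, called after "Emit:" as name(argument=value, ...) on one line, values as JSON. step_arm: Moves the arm, as the interface text tells. Its arguments: {"type":"object","properties":{"plan":{"type":"array"},"force":{"type":"number"}},"required":["plan"]}

```bash
mkdir -p pics; cat > h.py <<'E'
from bench import env
import numpy as np, cv2
from scipy.spatial.transform import Rotation as R
def snap(cam,fn):
    im=np.asarray(env.camera(cam)); cv2.imwrite('pics/'+fn,im); return im
def ray(cam,u,v,z,m=None):
    m=m or env.camera_model(cam); K=np.array(m['camera_matrix']);T=np.array(m['world_to_cam'])
    d=T[:3,:3].T@np.linalg.inv(K)@np.array([u,v,1.]); o=-T[:3,:3].T@T[:3,3]
    return o+d*(z-o[2])/d[2]
def proj(cam,p,m=None):
    m=m or env.camera_model(cam); K=np.array(m['camera_matrix']);T=np.array(m['world_to_cam'])
    c=T[:3,:3]@np.array(p)+T[:3,3]; q=K@c; return q[:2]/q[2]
E
python3 - <<'E'
from h import *
s=env.get_state()
for k,v in s.items(): print(k,np.round(v,3))
for c in ('top','scene','wrist'):
    im=snap(c,c+'0.png'); m=env.camera_model(c); print(c,np.round(m['camera_matrix'],1).tolist(),np.round(m['world_to_cam'],3).tolist())
E
```

```text
time_s 0.0
joint_pos [-1.32   0.629  0.038  1.518 -0.027  0.996 -0.02 ]
qvel [-0.001  0.     0.001 -0.    -0.002 -0.001 -0.001]
tau [ 0.0000e+00 -5.4973e+01  1.1440e+00 -1.8663e+01 -5.2000e-02  2.4000e-02
  0.0000e+00]
ee_pos [0.202 0.617 0.404]
ee_rot [ 0.81   0.587 -0.001  0.001]
ft_force [-0.286 -0.06  -0.173]
wrist_torque [0.026 0.03  0.044]
gripper_width 0.094
top [[422.7, 0.0, 280.1], [0.0, 422.7, 206.0], [0.0, 0.0, 1.0]] [[-0.009, -1.0, -0.016, -0.105], [-0.995, 0.011, -0.099, 0.545], [0.099, 0.015, -0.995, 1.122], [0.0, 0.0, 0.0, 1.0]]
scene [[407.5, 0.0, 278.8], [0.0, 407.5, 209.6], [0.0, 0.0, 1.0]] [[0.07, 0.998, -0.01, 0.085], [0.59, -0.05, -0.806, -0.241], [-0.804, 0.05, -0.592, 1.442], [0.0, 0.0, 0.0, 1.0]]
wrist [[337.5, 0.0, 271.9], [0.0, 337.5, 208.0], [0.0, 0.0, 1.0]] [[0.311, 0.95, -0.002, -0.648], [0.913, -0.298, 0.279, -0.03], [0.265, -0.088, -0.96, 0.391], [0.0, 0.0, 0.0, 1.0]]
```

View pics/top0.png

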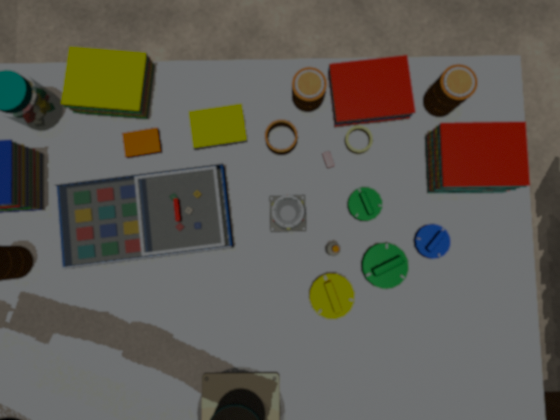

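View pics/scene0.png

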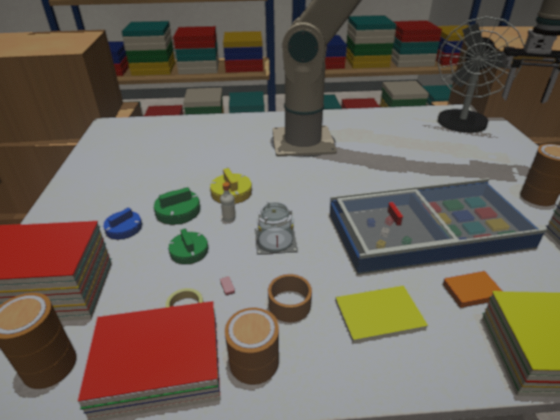

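View pics/wrist0.png

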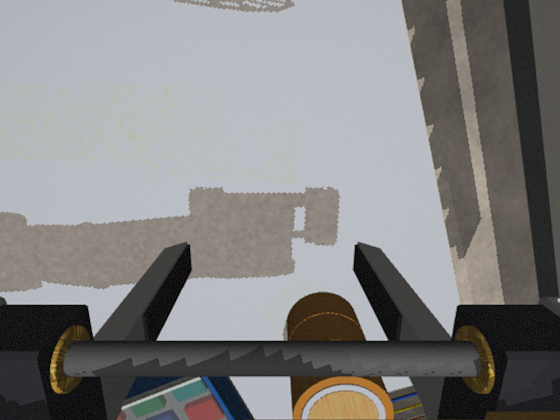

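```bash
python3 - <<'E'
import cv2
im=cv2.imread('pics/top0.png')
cv2.imwrite('pics/z1.png',cv2.resize(im[155:275,50:245],None,fx=4,fy=4,interpolation=cv2.INTER_CUBIC))
cv2.imwrite('pics/z2.png',cv2.resize(im[180:260,260:410],None,fx=5,fy=5,interpolation=cv2.INTER_CUBIC))
E
```

```text
(no output)
```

View pics/z1.png

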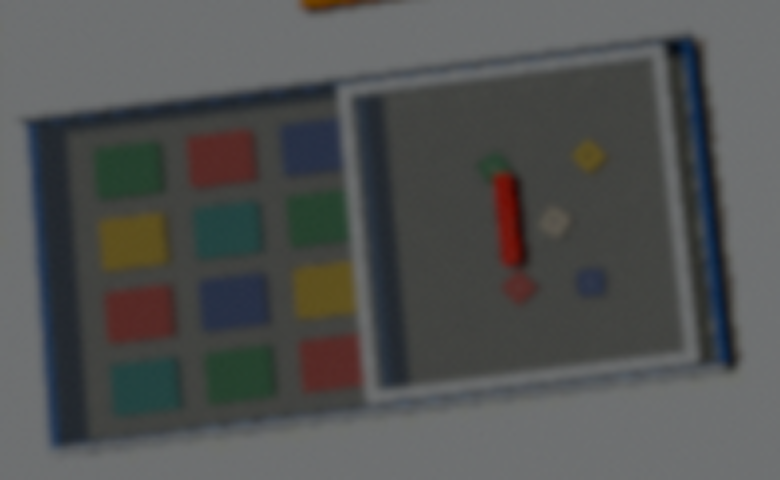

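View pics/z2.png

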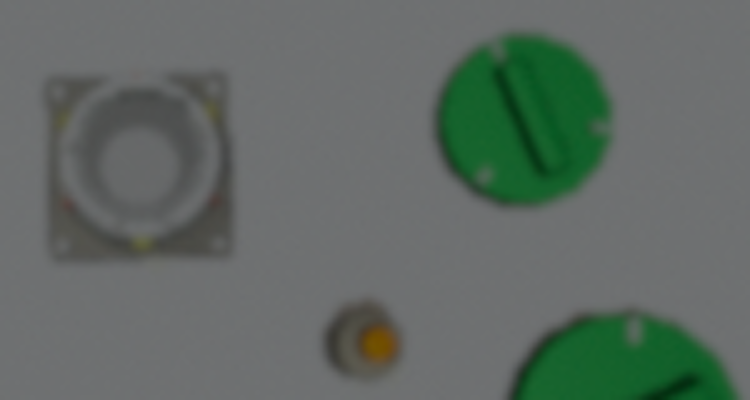

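```bash
python3 - <<'E'
from h import *
m=env.camera_model('top')
def t(zx,zy,z,o,f): return ray('top',o[0]+zx/f,o[1]+zy/f,z,m)
c1=lambda x,y,z:t(x+1.5,y+1.5,z,(50,155),4)
c2=lambda x,y,z:t(x+2,y+2,z,(260,180),5)
L=[c1(*p,.05) for p in [(26,122),(55,445),(735,366),(692,38)]]
print('corners',np.round(L,4).tolist(), 'center',np.mean(L,0))
for a,b in [(0,1),(1,2),(2,3),(3,0)]: print(np.linalg.norm(L[a]-L[b]), np.degrees(np.arctan2(*(L[b]-L[a])[[1,0]])))
h=[c1(504,178,.0835),c1(514,262,.0835)];print('handle',h,np.mean(h,0))
print('win corners',[np.round(c1(*p,.0555),4) for p in [(337,86),(370,402),(698,360),(660,46)]])
for n,p in dict(die3=(493,166),die4=(589,156),die1=(555,221),die2=(519,287),die5=(592,283)).items(): print(n,np.round(c1(*p,.024),4))
print('jar holder',[np.round(c2(*p,0.0),4) for p in [(47,80),(53,260),(232,255),(226,75)]])
print('jar rim c',c2(142,157,.096))
print('lid c',c2(524,120,.02), 'marks',[np.round(c2(*p,.024),4) for p in [(498,47),(600,127),(486,175)]])
E
```

```text
corners [[0.6028, 0.4899, 0.05], [0.3869, 0.4612, 0.05], [0.4347, 0.0111, 0.05], [0.6546, 0.0404, 0.05]] center [0.51977717 0.25063156 0.05      ]
0.21775896406511594 -172.43922753002678
0.45265089702610123 -83.94169724055476
0.22186991999703073 7.589831853473604
0.452449255211349 96.57834337649805
handle [array([0.55733813, 0.15714349, 0.0835    ]), array([0.50271764, 0.14984679, 0.0835    ])] [0.53002789 0.15349514 0.0835    ]
win corners [array([0.6239, 0.2777, 0.0555]), array([0.4134, 0.2507, 0.0555]), array([0.4388, 0.0348, 0.0555]), array([0.6484, 0.061 , 0.0555])]
die3 [0.5726 0.1805 0.024 ]
die4 [0.5788 0.1146 0.024 ]
die1 [0.5344 0.1374 0.024 ]
die2 [0.4896 0.1614 0.024 ]
die5 [0.4918 0.1117 0.024 ]
jar holder [array([ 0.5739, -0.082 ,  0.    ]), array([ 0.4737, -0.0847,  0.    ]), array([ 0.4755, -0.1835,  0.    ]), array([ 0.5756, -0.1817,  0.    ])]
jar rim c [ 0.52213548 -0.13395162  0.096     ]
lid c [ 0.54661306 -0.3425673   0.02      ] marks [array([ 0.5863, -0.3289,  0.024 ]), array([ 0.5419, -0.3828,  0.024 ]), array([ 0.5165, -0.3204,  0.024 ])]
```

```bash
cat >> h.py <<'E'
def to(x,y,z,yaw,quiet=False):
    """target grasp point xyz (m), yaw deg of tool x in world; prints shift cm, rotvec"""
    s=env.get_state(); p=np.array(s['ee_pos']); r=R.from_quat(s['ee_rot'])
    xa=np.array([np.cos(np.radians(yaw)),np.sin(np.radians(yaw)),0]); za=np.array([0,0,-1.])
    Rt=R.from_matrix(np.stack([xa,np.cross(za,xa),za],1))
    tgt=np.array([x,y,z+.18])
    d=r.inv().apply(tgt-p)*100; w=(r.inv()*Rt).as_rotvec()
    print('shift',np.round(d,2),'rot',np.round(w,3), 'deg',np.round(np.degrees(np.linalg.norm(w)),1))
def st():
    s=env.get_state(); p=np.array(s['ee_pos']); r=R.from_quat(s['ee_rot']); g=p+r.apply([0,0,.18]); xa=r.apply([1,0,0])
    print('t',round(s['time_s'],2),'gp',np.round(g,4),'yaw',round(np.degrees(np.arctan2(xa[1],xa[0])),1),'F',np.round(s['ft_force'],1),'w',round(s['gripper_width'],4),'j',np.round(s['joint_pos'],2))
E
python3 - <<'E'
from h import *
st(); to(.530,.1535,.18,96.8); to(.530,.1535,.078,96.8)
E
```

```text
t 0.15 gp [0.2023 0.6172 0.224 ] yaw 71.8 F [ 0.8 -0.8 -0.1] w 0.0941 j [-1.32  0.63  0.04  1.52 -0.03  1.   -0.02]
shift [-33.88  45.58   4.45] rot [-0.     0.001 -0.435] deg 25.0
shift [-33.86  45.58  14.65] rot [-0.     0.001 -0.435] deg 25.0
```

Emit:
step_arm(plan=[[[-8,11,0],[0,0,-0.1],0],[[-33.9,45.6,3],[0,0,-0.435],0],[[-33.9,45.6,3],[0,0,-0.435],0],[[-33.9,45.6,3],[0,0,-0.435],0],[[-33.9,45.6,3],[0,0,-0.435],0],[[-33.9,45.6,3],[0,0,-0.435],0],[[-33.9,45.6,3],[0,0,-0.435],0],[[-33.9,45.6,3],[0,0,-0.435],0],[[-33.9,45.6,3],[0,0,-0.435],0],[[-33.9,45.6,3],[0,0,-0.435],0],[[-33.9,45.6,3],[0,0,-0.435],0],[[-33.9,45.6,3],[0,0,-0.435],0]])

```text
time_s: 1.15
ee_pos: [0.4912, 0.208, 0.3785]
ee_rot: [0.664, 0.748, -0.0, -0.0]
ft_force: [0.6, -0.5, -1.1]
gripper_width: 0.0471
```

Emit:
step_arm(plan=[[[0,0,0],[0,0,0],0],[[0,0,0],[0,0,0],0]])

```text
time_s: 1.32
ee_pos: [0.4918, 0.2069, 0.3782]
ee_rot: [0.667, 0.745, -0.001, 0.0]
ft_force: [-0.2, 1.1, -0.1]
gripper_width: 0.0471
```

```bash
python3 - <<'E'
from h import *
st(); to(.530,.1535,.078,96.8); m=env.camera_model('wrist');snap('wrist','w1.png'); print(proj('wrist',[.530,.1535,.0835],m))
E
```

```text
t 1.32 gp [0.4918 0.2067 0.1982] yaw 96.4 F [-0.2  1.1 -0.1] w 0.0471 j [-0.4   0.5  -0.07  1.87  0.05  0.78  1.18]
shift [-5.72  3.2  12.02] rot [-0.     0.001 -0.007] deg 0.4
[208.30642074 245.39814746]
```

View pics/w1.png

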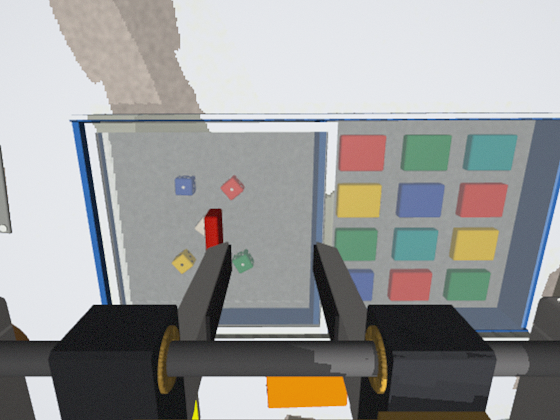

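Emit:
step_arm(plan=[[[-3,1.6,0],[0,0,0],0],[[-5.7,3.2,1],[0,0,-0.007],0],[[-5.7,3.2,4],[0,0,-0.007],0],[[-5.7,3.2,7.5],[0,0,-0.007],0],[[-5.7,3.2,7.5],[0,0,-0.007],0]])

```text
time_s: 1.78
ee_pos: [0.5261, 0.1579, 0.2986]
ee_rot: [0.661, 0.751, -0.004, -0.003]
ft_force: [-0.2, -0.7, 0.1]
gripper_width: 0.0468
```

```bash
python3 - <<'E'
from h import *
st(); to(.530,.1535,.078,96.8); m=env.camera_model('wrist');snap('wrist','w2.png'); print(proj('wrist',[.530,.1535,.0835],m))
E
```

```text
t 1.78 gp [0.5243 0.1575 0.1186] yaw 97.3 F [-0.2 -0.7  0.1] w 0.0468 j [-0.3   0.63 -0.07  1.89  0.07  0.63  1.29]
shift [-0.48  0.37  4.05] rot [-0.01   0.001  0.009] deg 0.8
[266.7067839 255.2068603]
```

View pics/w2.png

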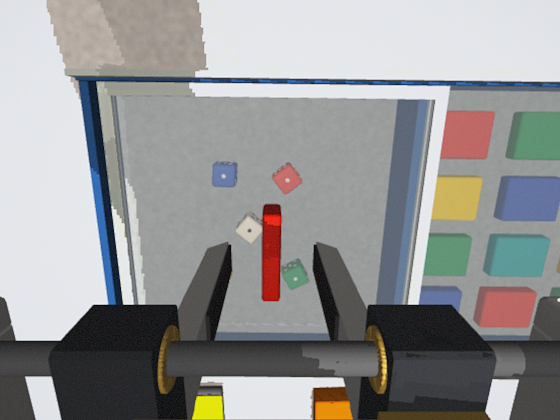

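Emit:
step_arm(plan=[[[-0.4,0.3,2],[-0.01,0,0.009],0],[[-0.4,0.3,4.05],[-0.01,0,0.009],0],[[-0.4,0.3,4.05],[-0.01,0,0.009],0],[[-0.4,0.3,4.05],[-0.01,0,0.009],0],[[-0.4,0.3,4.05],[-0.01,0,0.009],1],[[-0.4,0.3,4.05],[-0.01,0,0.009],1],[[-0.4,0.3,4.05],[-0.01,0,0.009],1],[[-0.4,0.3,4.05],[-0.01,0,0.009],1],[[-0.4,0.3,4.05],[-0.01,0,0.009],1],[[-0.4,0.3,4.05],[-0.01,0,0.009],1]], force=15)

```text
time_s: 2.67
ee_pos: [0.5326, 0.154, 0.2636]
ee_rot: [0.665, 0.747, 0.005, 0.003]
ft_force: [-0.9, 2.1, 4.0]
gripper_width: 0.0121
```

```bash
python3 - <<'E'
from h import *
st(); 
g=np.array([.530,.1535]);e=np.array([-.118,.993])
to(*(g+.201*e),.078,96.8)
E
```

```text
t 2.67 gp [0.5346 0.1544 0.0837] yaw 96.7 F [-0.9  2.1  4. ] w 0.0121 j [-0.3   0.69 -0.06  1.91  0.07  0.53  1.29]
shift [20.08 -0.31  0.58] rot [ 0.011 -0.001 -0.002] deg 0.7
```

Emit:
step_arm(plan=[[[1.5,0,0],[0,0,0],1],[[4,0,0],[0,0,0],1],[[6.5,0,0],[0,0,0],1],[[9,0,0],[0,0,0],1],[[11.5,0,0],[0,0,0],1],[[14,0,0],[0,0,0],1],[[16.5,0,0],[0,0,0],1],[[18.5,0,0],[0,0,0],1],[[20,0,0],[0,0,0],1],[[20,0,0],[0,0,0],1],[[20,0,0],[0,0,0],1],[[20,0,0],[0,0,0],1]])

```text
time_s: 3.67
ee_pos: [0.5097, 0.3515, 0.2637]
ee_rot: [0.665, 0.747, 0.004, 0.003]
ft_force: [0.7, 1.8, 5.0]
gripper_width: 0.0121
```

```bash
python3 - <<'E'
from h import *
st(); snap('top','t1.png')
E
```

```text
t 3.67 gp [0.5117 0.3518 0.0837] yaw 96.6 F [0.7 1.8 5. ] w 0.0121 j [-0.64  0.76 -0.02  1.73  0.03  0.65  1.01]
```

View pics/t1.png

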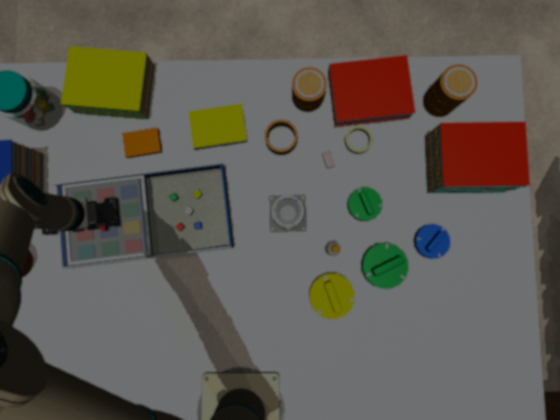

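```bash
python3 - <<'E'
import cv2
im=cv2.imread('pics/t1.png')
cv2.imwrite('pics/z3.png',cv2.resize(im[160:260,140:240],None,fx=6,fy=6,interpolation=cv2.INTER_CUBIC))
E
```

```text
(no output)
```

View pics/z3.png

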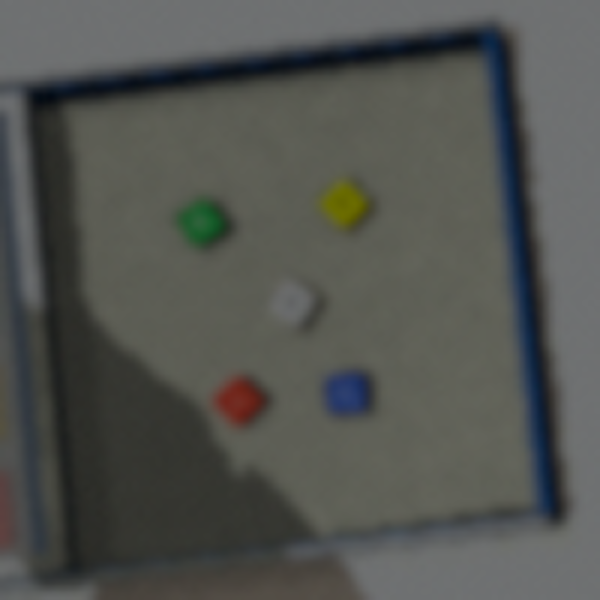

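Emit:
step_arm(plan=[[[0,0,0],[0,0,0],0],[[0,0,0],[0,0,0],0],[[0,0,0],[0,0,0],0],[[0,0,-3],[0,0,0],0],[[0,0,-6],[0,0,0],0],[[-5,0,-8],[0,0,0],0.1],[[-9,0,-8],[0,0,0],0.1],[[-13,0,-8],[0,0,0],0.1],[[-17,0,-8],[0,0,0],0.1],[[-17,0,-8],[0,0,0],0.1],[[-17,0,-8],[0,0,0],0.1]])

```text
time_s: 4.63
ee_pos: [0.5286, 0.1783, 0.3429]
ee_rot: [0.668, 0.744, 0.002, 0.004]
ft_force: [-0.3, 0.0, -0.8]
gripper_width: 0.0423
```

```bash
python3 - <<'E'
from h import *
st(); m=env.camera_model('wrist');snap('wrist','w3.png'); 
np.save('w3m.npy',m,allow_pickle=True)
E
```

```text
t 4.63 gp [0.5302 0.178  0.1629] yaw 96.2 F [-0.3  0.  -0.8] w 0.0423 j [-0.36  0.57 -0.03  1.85  0.03  0.72  1.27]
```

View pics/w3.png

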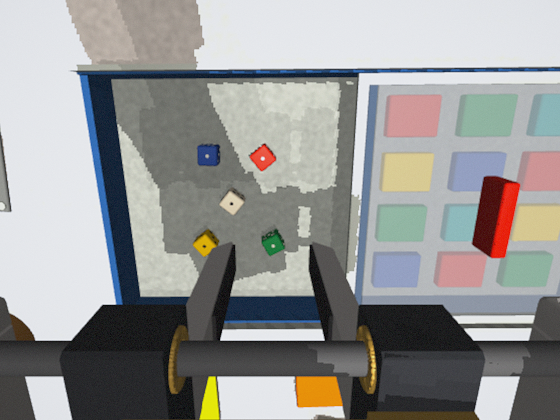

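```bash
python3 - <<'E'
import cv2
im=cv2.imread('pics/w3.png')
cv2.imwrite('pics/z4.png',cv2.resize(im[140:260,180:300],None,fx=5,fy=5,interpolation=cv2.INTER_CUBIC))
E
```

```text
(no output)
```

View pics/z4.png

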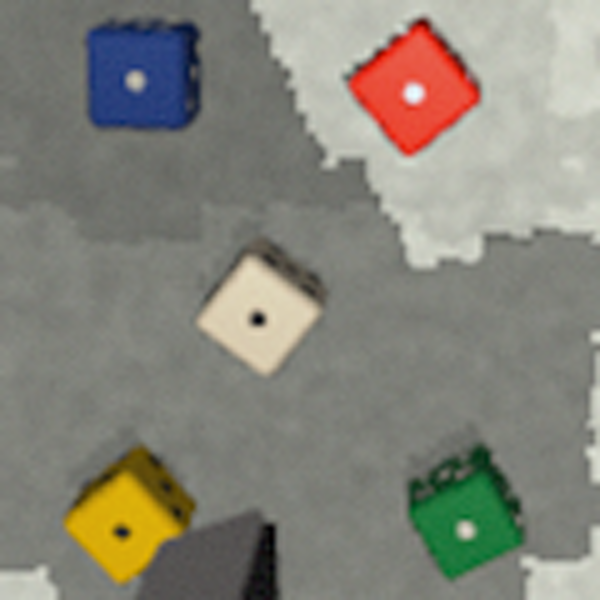

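```bash
python3 - <<'E'
from h import *
m=np.load('w3m.npy',allow_pickle=True).item(); mt=env.camera_model('top')
c=lambda p:ray('wrist',180+(p[0]+2)/5-.0,140+(p[1]+2)/5,.024,m)
D=dict(die5=((136,80),(88,32),(90,127),(184,129)),die2=((414,93),(349,85),(410,157),(481,97)),die1=((258,319),(197,321),(267,377),(325,310)),die4=((122,531),(65,521),(122,585)),die3=((466,530),(413,508),(452,580),(523,545)))
T=dict(die3=(204,222),die4=(346,204),die1=(294,304),die2=(240,401),die5=(348,394))
for n,p in D.items():
    q=[c(x) for x in p]; a=[]
    for i in range(1,len(q)-1):
        d=q[i+1]-q[i]; a.append((np.degrees(np.arctan2(d[1],d[0]))%90, np.linalg.norm(d)))
    t=ray('top',140+(T[n][0]+2)/6,160+(T[n][1]+2)/6,.02,mt)
    print(n,np.round(q[0],4),np.round(a,3).tolist(),'top',np.round(t,4))
E
```

```text
die5 [0.4958 0.1156 0.024 ] [[3.844, 0.017], [5.036, 0.017]] top [0.4924 0.1127 0.02  ]
die2 [0.4928 0.1644 0.024 ] [[45.924, 0.017], [46.581, 0.017]] top [0.4897 0.1619 0.02  ]
die1 [0.5371 0.1402 0.024 ] [[55.422, 0.017], [55.692, 0.017]] top [0.5337 0.1378 0.02  ]
die4 [0.5819 0.1176 0.024 ] [[43.451, 0.017]] top [0.5794 0.1144 0.02  ]
die3 [0.5745 0.1827 0.024 ] [[32.607, 0.017], [34.556, 0.015]] top [0.5718 0.1796 0.02  ]
```

```bash
python3 - <<'E'
from h import *
st(); to(.5732,.1812,.08,33.5)
E
```

```text
t 4.68 gp [0.5299 0.1816 0.1629] yaw 96.4 F [0.2 0.5 0.5] w 0.0422 j [-0.36  0.57 -0.04  1.84  0.03  0.72  1.27]
shift [-0.53  4.39  8.33] rot [ 0.008 -0.005  1.099] deg 63.0
```

Emit:
step_arm(plan=[[[-0.5,4.4,3],[0.008,-0.005,1.1],0.23],[[-0.5,4.4,3],[0.008,-0.005,1.1],0.23],[[-0.5,4.4,3],[0.008,-0.005,1.1],0.23],[[-0.5,4.4,5],[0.008,-0.005,1.1],0.23],[[-0.5,4.4,7],[0.008,-0.005,1.1],0.23],[[-0.5,4.4,8],[0.008,-0.005,1.1],0.23],[[-0.5,4.4,8],[0.008,-0.005,1.1],0.23],[[-0.5,4.4,8],[0.008,-0.005,1.1],0.23],[[-0.5,4.4,8],[0.008,-0.005,1.1],0.23],[[-0.5,4.4,8],[0.008,-0.005,1.1],0.23],[[-0.5,4.4,8],[0.008,-0.005,1.1],0.23],[[-0.5,4.4,8],[0.008,-0.005,1.1],0.23]])

```text
time_s: 5.68
ee_pos: [0.5729, 0.1848, 0.2633]
ee_rot: [0.957, 0.291, 0.0, -0.0]
ft_force: [0.4, 0.4, 0.7]
gripper_width: 0.0363
```

```bash
python3 - <<'E'
from h import *
st();  m=env.camera_model('wrist');snap('wrist','w4.png'); print(proj('wrist',[.5732,.1812,.024],m))
to(.5732,.1812,.028,33.5)
E
```

```text
t 5.68 gp [0.573  0.1849 0.0833] yaw 33.9 F [0.4 0.4 0.7] w 0.0363 j [-0.52  0.76  0.25  1.78 -0.29  0.64  0.5 ]
[269.99310295 235.94547881]
shift [-0.16  0.27  5.54] rot [-0.    -0.001  0.006] deg 0.3
```

View pics/w4.png

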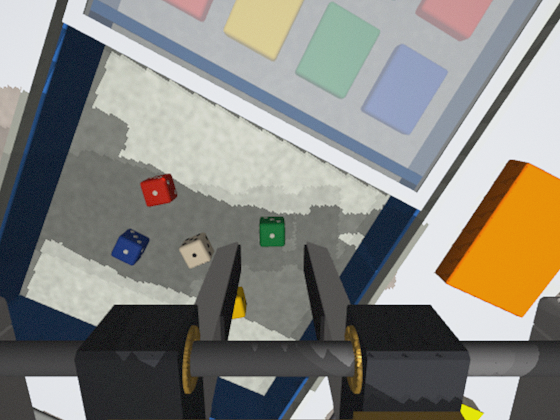

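Emit:
step_arm(plan=[[[-0.1,0.27,2.5],[0,0,0.006],0.23],[[-0.1,0.27,5],[0,0,0.006],0.23],[[-0.1,0.27,5.5],[0,0,0.006],0.23],[[-0.1,0.27,5.5],[0,0,0.006],0.23],[[-0.1,0.27,5.5],[0,0,0.006],1],[[-0.1,0.27,5.5],[0,0,0.006],1],[[-0.1,0.27,5.5],[0,0,0.006],1],[[-0.1,0.27,5.5],[0,0,0.006],1],[[-0.1,0.27,3],[0,0,0.006],1],[[-0.1,0.27,-1],[0,0,0.006],1],[[-0.1,0.27,-5],[0,0,0.006],1],[[-0.1,0.27,-7],[0,0,0.006],1]], force=12)

```text
time_s: 6.73
ee_pos: [0.5749, 0.1805, 0.3384]
ee_rot: [0.958, 0.286, 0.004, 0.0]
ft_force: [-0.2, -0.1, 0.2]
gripper_width: 0.018
```

```bash
python3 - <<'E'
from h import *
st(); to(.524,-.132,.18,33.5); to(.524,-.132,.115,33.5)
E
```

```text
t 6.73 gp [0.5762 0.1809 0.1584] yaw 33.3 F [-0.2 -0.1  0.2] w 0.018 j [-0.54  0.65  0.3   1.73 -0.26  0.79  0.47]
shift [-21.39  23.34  -2.26] rot [ 0.002 -0.007 -0.004] deg 0.5
shift [-21.43  23.33   4.24] rot [ 0.002 -0.007 -0.004] deg 0.5
```

Emit:
step_arm(plan=[[[-21.4,23.3,-1.5],[0,0,0],1],[[-21.4,23.3,-1.5],[0,0,0],1],[[-21.4,23.3,-1.5],[0,0,0],1],[[-21.4,23.3,-1.5],[0,0,0],1],[[-21.4,23.3,-1.5],[0,0,0],1],[[-21.4,23.3,-1.5],[0,0,0],1],[[-21.4,23.3,-1.5],[0,0,0],1],[[-21.4,23.3,-1.5],[0,0,0],1],[[-21.4,23.3,-1.5],[0,0,0],1],[[-21.4,23.3,-1.5],[0,0,0],1],[[-21.4,23.3,-1.5],[0,0,0],1]])

```text
time_s: 7.65
ee_pos: [0.523, -0.1307, 0.3487]
ee_rot: [0.958, 0.287, 0.001, -0.0]
ft_force: [-0.5, -0.0, 0.5]
gripper_width: 0.0178
```

```bash
python3 - <<'E'
from h import *
st(); to(.524,-.132,.115,33.5);m=env.camera_model('wrist');snap('wrist','w5.png'); print(proj('wrist',[.524,-.132,.096],m));np.save('w5m.npy',m,allow_pickle=True)
E
```

```text
t 7.65 gp [ 0.5233 -0.1305  0.1687] yaw 33.3 F [-0.5 -0.   0.5] w 0.0178 j [ 0.01  0.56  0.27  1.89 -0.22  0.72  0.99]
shift [0.   0.17 5.37] rot [-0.    -0.002 -0.003] deg 0.2
[272.24270389 227.27204979]
```

View pics/w5.png

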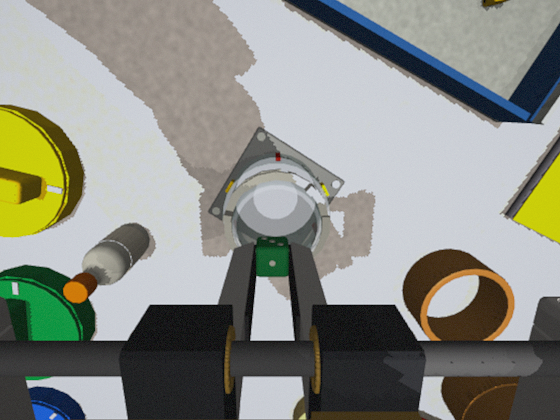

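```bash
python3 - <<'E'
from h import *
im=cv2.imread('pics/w5.png')
m=np.load('w5m.npy',allow_pickle=True).item()
for cx,cy,col in [(.524,-.132,(0,0,255)),(.526,-.133,(255,0,0))]:
  for r,z in ((.029,.096),(.034,.096)):
    pts=[proj('wrist',[cx+r*np.cos(a),cy+r*np.sin(a),z],m) for a in np.linspace(0,6.28,60)]
    cv2.polylines(im,[np.round(np.array(pts)*16).astype(int)],True,col,1,shift=4)
cv2.imwrite('pics/z5.png',cv2.resize(im[115:305,190:360],None,fx=3.1,fy=3.1,interpolation=cv2.INTER_CUBIC))
E
```

```text
(no output)
```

View pics/z5.png

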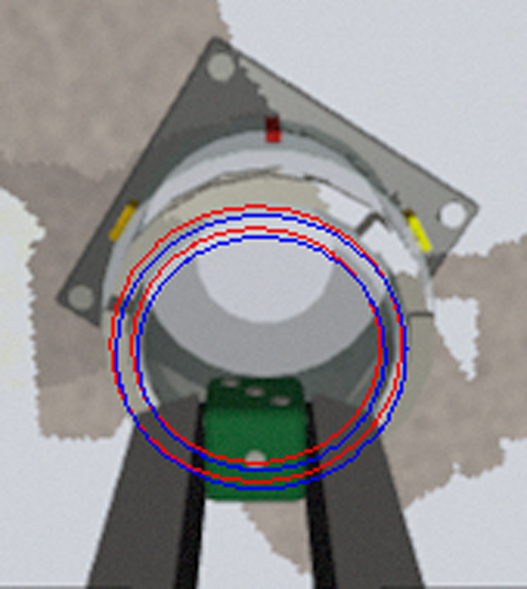

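Emit:
step_arm(plan=[[[0.1,0.1,2.5],[0,0,0],1],[[0.1,0.1,5.1],[0,0,0],1],[[0.1,0.1,5.1],[0,0,0],1],[[0.1,0.1,5.1],[0,0,0],1],[[0.1,0.1,5.1],[0,0,0],0.35],[[0.1,0.1,5.1],[0,0,0],0.35],[[0.1,0.1,5.1],[0,0,0],0.35],[[0.1,0.1,2.5],[0,0,0],0.23],[[0.1,0.1,-1.5],[0,0,0],0.23],[[0.1,0.1,-3],[0,0,0],0.23],[[0.1,0.1,-3],[0,0,0],0.23]])

```text
time_s: 8.62
ee_pos: [0.5254, -0.1326, 0.3832]
ee_rot: [0.958, 0.286, 0.005, 0.002]
ft_force: [0.7, -0.5, 0.3]
gripper_width: 0.036
```

```bash
python3 - <<'E'
from h import *
st(); m=env.camera_model('wrist');snap('wrist','w6.png'); np.save('w6m.npy',m,allow_pickle=True)
to(.5807,.116,.16,43.5)
E
```

```text
t 8.62 gp [ 0.5272 -0.1329  0.2032] yaw 33.3 F [ 0.7 -0.5  0.3] w 0.036 j [-0.    0.51  0.3   1.86 -0.2   0.79  0.98]
shift [ 18.28 -17.69   4.12] rot [ 0.005 -0.005 -0.178] deg 10.2
```

View pics/w6.png

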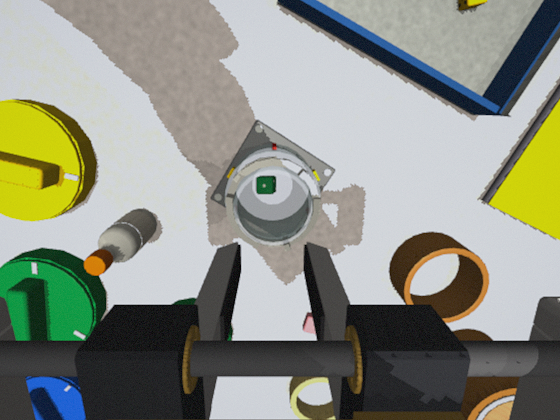

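```bash
python3 - <<'E'
from h import *
im=cv2.imread('pics/w6.png')
m=np.load('w6m.npy',allow_pickle=True).item()
big=cv2.resize(im[110:260,200:350],None,fx=4,fy=4,interpolation=cv2.INTER_CUBIC)
for cx,cy,col in [(.524,-.132,(0,0,255)),(.527,-.1335,(255,0,0))]:
  for r,z in ((.029,.096),(.034,.096)):
    pts=np.array([proj('wrist',[cx+r*np.cos(a),cy+r*np.sin(a),z],m) for a in np.linspace(0,6.28,60)])
    cv2.polylines(big,[np.round(((pts-[200,110])*4+1.5)).astype(int)],True,col,1)
cv2.imwrite('pics/z6.png',big)
E
```

```text
(no output)
```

View pics/z6.png

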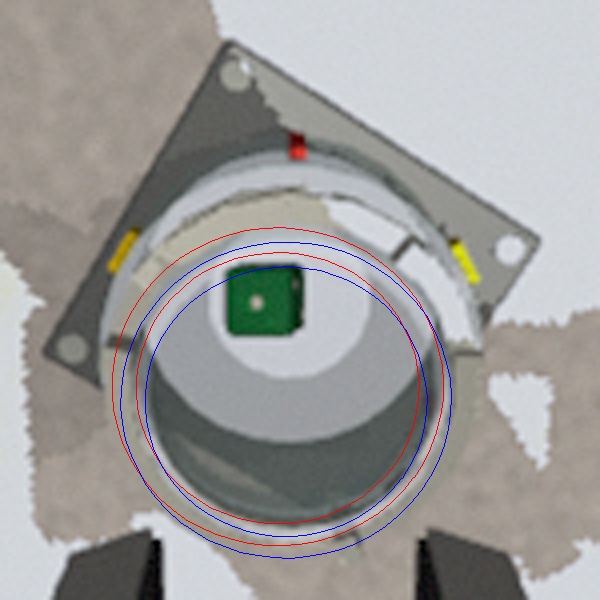

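Emit:
step_arm(plan=[[[18.3,-17.7,1],[0,0,-0.178],0.23],[[18.3,-17.7,1],[0,0,-0.178],0.23],[[18.3,-17.7,1],[0,0,-0.178],0.23],[[18.3,-17.7,1],[0,0,-0.178],0.23],[[18.3,-17.7,4],[0,0,-0.178],0.23],[[18.3,-17.7,8],[0,0,-0.178],0.23],[[18.3,-17.7,12],[0,0,-0.178],0.23],[[18.3,-17.7,12],[0,0,-0.178],0.23],[[18.3,-17.7,12],[0,0,-0.178],0.23],[[18.3,-17.7,12],[0,0,-0.178],0.23],[[18.3,-17.7,12],[0,0,-0.178],0.23]])

```text
time_s: 9.58
ee_pos: [0.5805, 0.1152, 0.2594]
ee_rot: [0.929, 0.37, 0.001, 0.001]
ft_force: [0.5, -0.9, -0.0]
gripper_width: 0.0363
```

```bash
python3 - <<'E'
from h import *
st(); m=env.camera_model('wrist');snap('wrist','w7.png')
print(proj('wrist',[.5807,.116,.024],m))
to(.5807,.116,.028,43.5)
E
```

```text
t 9.58 gp [0.5808 0.1151 0.0794] yaw 43.4 F [ 0.5 -0.9 -0. ] w 0.0363 j [-0.37  0.75  0.2   1.81 -0.24  0.61  0.73]
[273.84679057 232.42735685]
shift [ 0.04 -0.09  5.22] rot [ 0.003 -0.002 -0.002] deg 0.2
```

View pics/w7.png

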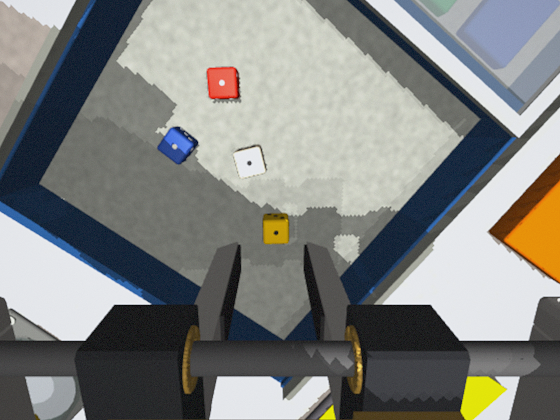

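Emit:
step_arm(plan=[[[0.05,0,2.5],[0,0,0],0.23],[[0.05,0,5],[0,0,0],0.23],[[0.05,0,5.2],[0,0,0],0.23],[[0.05,0,5.2],[0,0,0],0.23],[[0.05,0,5.2],[0,0,0],1],[[0.05,0,5.2],[0,0,0],1],[[0.05,0,5.2],[0,0,0],1],[[0.05,0,5.2],[0,0,0],1],[[0.05,0,3],[0,0,0],1],[[0.05,0,-1],[0,0,0],1],[[0.05,0,-5],[0,0,0],1],[[0.05,0,-8],[0,0,0],1]])

```text
time_s: 10.63
ee_pos: [0.5806, 0.1167, 0.3417]
ee_rot: [0.929, 0.37, 0.002, 0.0]
ft_force: [0.3, 1.2, -0.8]
gripper_width: 0.0179
```

```bash
python3 - <<'E'
from h import *
st(); to(.5255,-.132,.165,43.5); to(.5255,-.132,.118,43.5)
E
```

```text
t 10.63 gp [0.5812 0.1168 0.1617] yaw 43.5 F [ 0.3  1.2 -0.8] w 0.0179 j [-0.4   0.63  0.24  1.75 -0.2   0.78  0.7 ]
shift [-21.11  14.25  -0.36] rot [ 0.002 -0.003 -0.   ] deg 0.2
shift [-21.12  14.24   4.34] rot [ 0.002 -0.003 -0.   ] deg 0.2
```

Emit:
step_arm(plan=[[[-21.1,14.2,-1],[0,0,0],1],[[-21.1,14.2,-1],[0,0,0],1],[[-21.1,14.2,-1],[0,0,0],1],[[-21.1,14.2,-1],[0,0,0],1],[[-21.1,14.2,-1],[0,0,0],1],[[-21.1,14.2,-1],[0,0,0],1],[[-21.1,14.2,-1],[0,0,0],1],[[-21.1,14.2,-1],[0,0,0],1],[[-21.1,14.2,2],[0,0,0],1],[[-21.1,14.2,4.3],[0,0,0],1],[[-21.1,14.2,4.3],[0,0,0],1],[[-21.1,14.2,4.3],[0,0,0],1]])

```text
time_s: 11.63
ee_pos: [0.5252, -0.1296, 0.2949]
ee_rot: [0.928, 0.372, -0.0, -0.001]
ft_force: [-0.5, -0.2, 0.7]
gripper_width: 0.0178
```

Emit:
step_arm(plan=[[[0,0,0],[0,0,0],0.35],[[0,0,0],[0,0,0],0.35],[[0,0,0],[0,0,0],0.35],[[0,0,-3],[0,0,0],0.23],[[0,0,-7],[0,0,0],0.23],[[0,0,-8],[0,0,0],0.23],[[0,0,-8],[0,0,0],0.23]])

```text
time_s: 12.22
ee_pos: [0.5261, -0.1318, 0.3793]
ee_rot: [0.929, 0.37, 0.004, 0.002]
ft_force: [0.8, -0.2, -0.5]
gripper_width: 0.0363
```

```bash
python3 - <<'E'
from h import *
st(); snap('wrist','w8.png')
to(.5355,.139,.16,55.5)
to(.5355,.139,.08,55.5)
E
```

```text
t 12.22 gp [ 0.5278 -0.1321  0.1994] yaw 43.5 F [ 0.8 -0.2 -0.5] w 0.0363 j [ 0.04  0.51  0.23  1.86 -0.16  0.78  1.12]
shift [ 19.34 -18.94   3.71] rot [ 0.004 -0.003 -0.209] deg 12.0
shift [ 19.31 -18.97  11.71] rot [ 0.004 -0.003 -0.209] deg 12.0
```

View pics/w8.png

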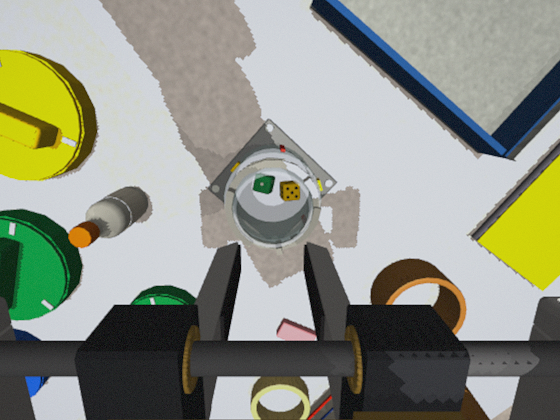

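Green and yellow are in the jar at about (263,184) and (290,190). Next is cream (die1).

Emit:
step_arm(plan=[[[19.3,-18.95,1],[0,0,-0.209],0.23],[[19.3,-18.95,1],[0,0,-0.209],0.23],[[19.3,-18.95,1],[0,0,-0.209],0.23],[[19.3,-18.95,1],[0,0,-0.209],0.23],[[19.3,-18.95,4],[0,0,-0.209],0.23],[[19.3,-18.95,8],[0,0,-0.209],0.23],[[19.3,-18.95,11.7],[0,0,-0.209],0.23],[[19.3,-18.95,11.7],[0,0,-0.209],0.23],[[19.3,-18.95,11.7],[0,0,-0.209],0.23],[[19.3,-18.95,11.7],[0,0,-0.209],0.23],[[19.3,-18.95,11.7],[0,0,-0.209],0.23]])

```text
time_s: 13.18
ee_pos: [0.535, 0.1374, 0.259]
ee_rot: [0.886, 0.465, 0.0, 0.001]
ft_force: [0.2, -0.2, -0.4]
gripper_width: 0.0362
```

```bash
python3 - <<'E'
from h import *
st(); m=env.camera_model('wrist');snap('wrist','w9.png')
print(proj('wrist',[.5355,.139,.024],m))
to(.5355,.139,.028,55.5)
E
```

```text
t 13.18 gp [0.5352 0.1372 0.079 ] yaw 55.4 F [ 0.2 -0.2 -0.4] w 0.0362 j [-0.39  0.7   0.14  1.92 -0.18  0.53  0.83]
[275.9562908  232.89790924]
shift [ 0.16 -0.12  5.19] rot [ 0.003 -0.001 -0.003] deg 0.3
```

View pics/w9.png

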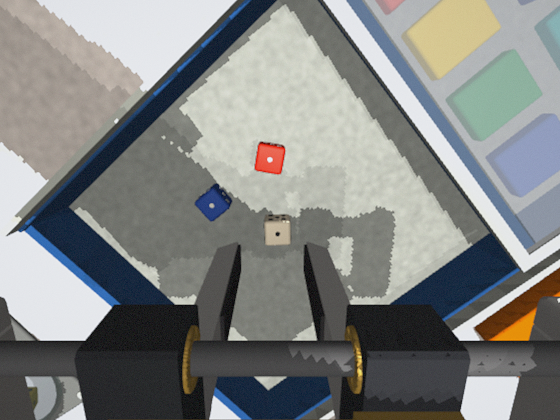

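Emit:
step_arm(plan=[[[0.1,0,2.5],[0,0,0],0.23],[[0.1,0,5],[0,0,0],0.23],[[0.1,0,5.2],[0,0,0],0.23],[[0.1,0,5.2],[0,0,0],0.23],[[0.1,0,5.2],[0,0,0],1],[[0.1,0,5.2],[0,0,0],1],[[0.1,0,5.2],[0,0,0],1],[[0.1,0,5.2],[0,0,0],1],[[0.1,0,3],[0,0,0],1],[[0.1,0,-1],[0,0,0],1],[[0.1,0,-5],[0,0,0],1],[[0.1,0,-8],[0,0,0],1]])

```text
time_s: 14.23
ee_pos: [0.5354, 0.1396, 0.3416]
ee_rot: [0.885, 0.465, 0.002, 0.0]
ft_force: [-0.2, 0.8, -0.0]
gripper_width: 0.0183
```

```bash
python3 - <<'E'
from h import *
st(); to(.5255,-.132,.165,55.5); to(.5255,-.132,.118,55.5)
E
```

```text
t 14.23 gp [0.536  0.1398 0.1616] yaw 55.5 F [-0.2  0.8 -0. ] w 0.0183 j [-0.42  0.58  0.18  1.86 -0.15  0.71  0.81]
shift [-22.93  14.59  -0.36] rot [ 0.002 -0.003 -0.001] deg 0.2
shift [-22.95  14.58   4.34] rot [ 0.002 -0.003 -0.001] deg 0.2
```

Emit:
step_arm(plan=[[[-22.9,14.6,-1],[0,0,0],1],[[-22.9,14.6,-1],[0,0,0],1],[[-22.9,14.6,-1],[0,0,0],1],[[-22.9,14.6,-1],[0,0,0],1],[[-22.9,14.6,-1],[0,0,0],1],[[-22.9,14.6,-1],[0,0,0],1],[[-22.9,14.6,-1],[0,0,0],1],[[-22.9,14.6,-1],[0,0,0],1],[[-22.9,14.6,2],[0,0,0],1],[[-22.9,14.6,4.3],[0,0,0],1],[[-22.9,14.6,4.3],[0,0,0],1],[[-22.9,14.6,4.3],[0,0,0],1]])

```text
time_s: 15.23
ee_pos: [0.5254, -0.1308, 0.2951]
ee_rot: [0.885, 0.466, -0.0, -0.001]
ft_force: [0.0, 0.4, 0.2]
gripper_width: 0.0179
```

Emit:
step_arm(plan=[[[0,0,0],[0,0,0],0.35],[[0,0,0],[0,0,0],0.35],[[0,0,0],[0,0,0],0.35],[[0,0,-3],[0,0,0],0.23],[[0,0,-7],[0,0,0],0.23],[[0,0,-8],[0,0,0],0.23],[[0,0,-8],[0,0,0],0.23]])

```text
time_s: 15.82
ee_pos: [0.5268, -0.132, 0.3794]
ee_rot: [0.885, 0.465, 0.004, 0.003]
ft_force: [-0.2, 0.2, -1.0]
gripper_width: 0.0359
```

```bash
python3 - <<'E'
from h import *
st(); snap('wrist','w10.png')
to(.4913,.1632,.08,46.2)
E
```

```text
t 15.82 gp [ 0.5284 -0.1323  0.1994] yaw 55.5 F [-0.2  0.2 -1. ] w 0.0359 j [ 0.08  0.51  0.17  1.85 -0.12  0.78  1.28]
shift [ 22.3  -19.63  11.69] rot [ 0.004 -0.003  0.162] deg 9.3
```

View pics/w10.png

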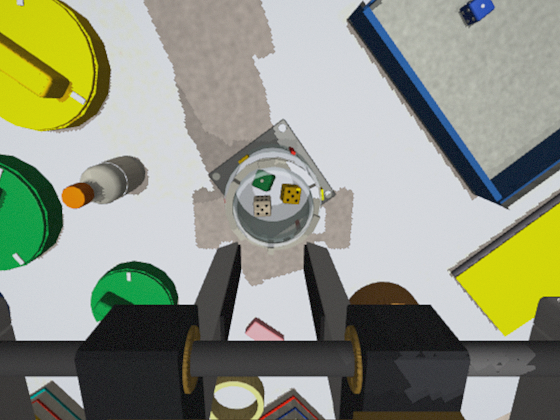

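Emit:
step_arm(plan=[[[22.3,-19.6,1],[0,0,0.162],0.23],[[22.3,-19.6,1],[0,0,0.162],0.23],[[22.3,-19.6,1],[0,0,0.162],0.23],[[22.3,-19.6,1],[0,0,0.162],0.23],[[22.3,-19.6,4],[0,0,0.162],0.23],[[22.3,-19.6,8],[0,0,0.162],0.23],[[22.3,-19.6,11.7],[0,0,0.162],0.23],[[22.3,-19.6,11.7],[0,0,0.162],0.23],[[22.3,-19.6,11.7],[0,0,0.162],0.23],[[22.3,-19.6,11.7],[0,0,0.162],0.23],[[22.3,-19.6,11.7],[0,0,0.162],0.23]])

```text
time_s: 16.78
ee_pos: [0.4906, 0.162, 0.258]
ee_rot: [0.92, 0.392, -0.001, 0.001]
ft_force: [0.7, -1.1, 1.4]
gripper_width: 0.0358
```

```bash
python3 - <<'E'
from h import *
st(); m=env.camera_model('wrist');snap('wrist','w11.png');np.save('w11m.npy',m,allow_pickle=True)
print(proj('wrist',[.4913,.1632,.024],m))
to(.4913,.1632,.028,46.2)
E
```

```text
t 16.78 gp [0.4905 0.1617 0.078 ] yaw 46.2 F [ 0.7 -1.1  1.4] w 0.0358 j [-0.48  0.67  0.16  2.02 -0.22  0.47  0.65]
[275.77559096 233.74073086]
shift [ 0.13 -0.14  5.1 ] rot [ 0.002 -0.    -0.002] deg 0.2
```

View pics/w11.png

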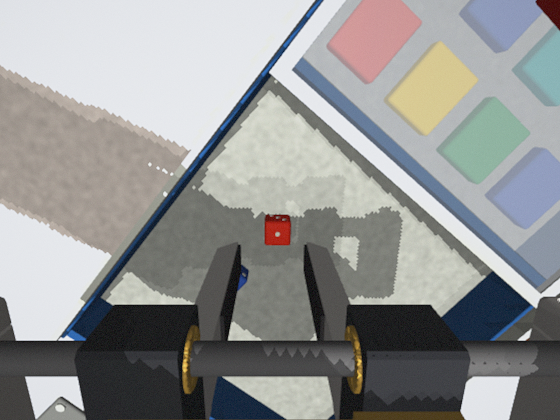

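```bash
python3 - <<'E'
from h import *
m=np.load('w11m.npy',allow_pickle=True).item()
print(proj('wrist',[.494,.114,.024],m), ray('wrist',245,275,.015,m))
E
```

```text
[227.70503903 281.86996543] [0.50145395 0.12271467 0.015     ]
```

Emit:
step_arm(plan=[[[0.1,-0.05,2.5],[0,0,0],0.23],[[0.1,-0.05,5],[0,0,0],0.23],[[0.1,-0.05,5.1],[0,0,0],0.23],[[0.1,-0.05,5.1],[0,0,0],0.23],[[0.1,-0.05,5.1],[0,0,0],1],[[0.1,-0.05,5.1],[0,0,0],1],[[0.1,-0.05,5.1],[0,0,0],1],[[0.1,-0.05,5.1],[0,0,0],1],[[0.1,-0.05,3],[0,0,0],1],[[0.1,-0.05,-1],[0,0,0],1],[[0.1,-0.05,-5],[0,0,0],1],[[0.1,-0.05,-8],[0,0,0],1]])

```text
time_s: 17.83
ee_pos: [0.4911, 0.1641, 0.3415]
ee_rot: [0.92, 0.392, 0.002, 0.0]
ft_force: [1.2, -0.4, 0.0]
gripper_width: 0.0177
```

```bash
python3 - <<'E'
from h import *
st(); to(.5255,-.132,.165,46); to(.5255,-.132,.118,46)
E
```

```text
t 17.83 gp [0.4916 0.1642 0.1615] yaw 46.2 F [ 1.2 -0.4  0. ] w 0.0177 j [-0.53  0.54  0.22  1.96 -0.18  0.66  0.61]
shift [-18.97  22.99  -0.37] rot [ 0.002 -0.003  0.003] deg 0.3
shift [-18.99  22.98   4.33] rot [ 0.002 -0.003  0.003] deg 0.3
```

Emit:
step_arm(plan=[[[-19,23,-1],[0,0,0],1],[[-19,23,-1],[0,0,0],1],[[-19,23,-1],[0,0,0],1],[[-19,23,-1],[0,0,0],1],[[-19,23,-1],[0,0,0],1],[[-19,23,-1],[0,0,0],1],[[-19,23,-1],[0,0,0],1],[[-19,23,-1],[0,0,0],1],[[-19,23,-1],[0,0,0],1],[[-19,23,2],[0,0,0],1],[[-19,23,4.3],[0,0,0],1],[[-19,23,4.3],[0,0,0],1]])

```text
time_s: 18.83
ee_pos: [0.5238, -0.1295, 0.2922]
ee_rot: [0.919, 0.393, -0.002, -0.003]
ft_force: [-0.6, 0.8, 0.8]
gripper_width: 0.0177
```

Emit:
step_arm(plan=[[[0,0,0],[0,0,0],1],[[0,0,0],[0,0,0],0.35],[[0,0,0],[0,0,0],0.35],[[0,0,0],[0,0,0],0.35],[[0,0,-3],[0,0,0],0.23],[[0,0,-7],[0,0,0],0.23],[[0,0,-8],[0,0,0],0.23],[[0,0,-8],[0,0,0],0.23]])

```text
time_s: 19.5
ee_pos: [0.5264, -0.1326, 0.3794]
ee_rot: [0.92, 0.392, 0.004, 0.002]
ft_force: [-0.2, -0.7, 1.0]
gripper_width: 0.0358
```

```bash
python3 - <<'E'
from h import *
st(); snap('wrist','w12.png')
to(.494,.114,.08,4.5)
E
```

```text
t 19.5 gp [ 0.528  -0.1328  0.1994] yaw 46.2 F [-0.2 -0.7  1. ] w 0.0358 j [ 0.06  0.51  0.21  1.86 -0.14  0.78  1.14]
shift [ 15.54 -19.37  11.69] rot [ 0.003 -0.005  0.728] deg 41.7
```

View pics/w12.png

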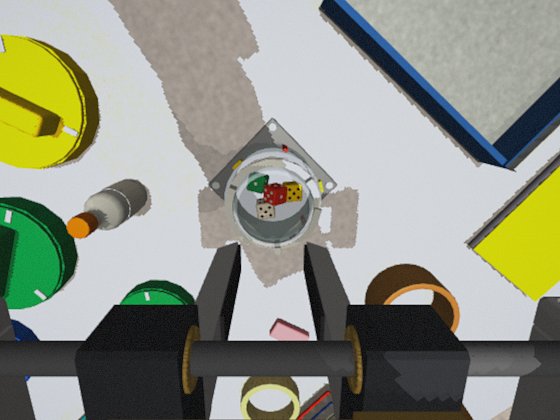

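Emit:
step_arm(plan=[[[15.5,-19.4,1],[0,0,0.728],0.23],[[15.5,-19.4,1],[0,0,0.728],0.23],[[15.5,-19.4,1],[0,0,0.728],0.23],[[15.5,-19.4,1],[0,0,0.728],0.23],[[15.5,-19.4,4],[0,0,0.728],0.23],[[15.5,-19.4,8],[0,0,0.728],0.23],[[15.5,-19.4,11.7],[0,0,0.728],0.23],[[15.5,-19.4,11.7],[0,0,0.728],0.23],[[15.5,-19.4,11.7],[0,0,0.728],0.23],[[15.5,-19.4,11.7],[0,0,0.728],0.23],[[15.5,-19.4,11.7],[0,0,0.728],0.23]])

```text
time_s: 20.47
ee_pos: [0.4931, 0.1129, 0.2589]
ee_rot: [0.999, 0.038, 0.001, 0.0]
ft_force: [0.3, 0.2, -0.1]
gripper_width: 0.0359
```

```bash
python3 - <<'E'
from h import *
st(); m=env.camera_model('wrist');snap('wrist','w13.png');np.save('w13m.npy',m,allow_pickle=True)
print(proj('wrist',[.494,.114,.024],m))
to(.494,.114,.028,4.5)
E
```

```text
t 20.47 gp [0.4934 0.1128 0.0789] yaw 4.4 F [ 0.3  0.2 -0.1] w 0.0359 j [-0.49  0.68  0.31  2.05 -0.43  0.48  0.22]
[272.62045659 231.84495385]
shift [ 0.05 -0.11  5.15] rot [ 0.    -0.003 -0.002] deg 0.2
```

View pics/w13.png

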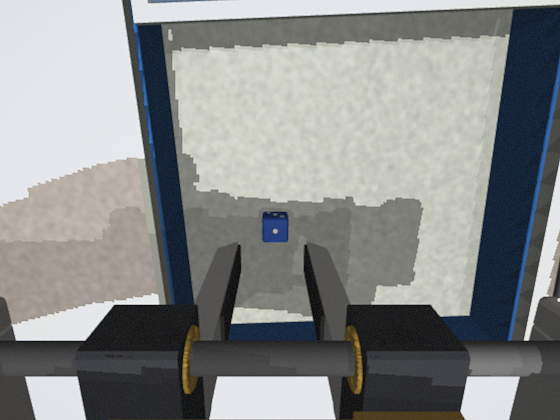

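Emit:
step_arm(plan=[[[0.1,-0.05,2.5],[0,0,0],0.23],[[0.1,-0.05,5],[0,0,0],0.23],[[0.1,-0.05,5.15],[0,0,0],0.23],[[0.1,-0.05,5.15],[0,0,0],0.23],[[0.1,-0.05,5.15],[0,0,0],1],[[0.1,-0.05,5.15],[0,0,0],1],[[0.1,-0.05,5.15],[0,0,0],1],[[0.1,-0.05,5.15],[0,0,0],1],[[0.1,-0.05,3],[0,0,0],1],[[0.1,-0.05,-1],[0,0,0],1],[[0.1,-0.05,-5],[0,0,0],1],[[0.1,-0.05,-8],[0,0,0],1]])

```text
time_s: 21.52
ee_pos: [0.4937, 0.1143, 0.3414]
ee_rot: [0.999, 0.039, 0.001, -0.0]
ft_force: [0.5, 0.0, -0.6]
gripper_width: 0.0178
```

```bash
python3 - <<'E'
from h import *
st(); to(.5265,-.133,.165,33); to(.5265,-.133,.118,33)
E
```

```text
t 21.52 gp [0.4943 0.1144 0.1614] yaw 4.4 F [ 0.5  0.  -0.6] w 0.0178 j [-0.57  0.55  0.42  1.99 -0.35  0.67  0.15]
shift [ 1.35 24.91 -0.37] rot [ 0.    -0.003 -0.498] deg 28.6
shift [ 1.34 24.91  4.33] rot [ 0.    -0.003 -0.498] deg 28.6
```

Emit:
step_arm(plan=[[[1.3,24.9,-1],[0,0,-0.498],1],[[1.3,24.9,-1],[0,0,-0.498],1],[[1.3,24.9,-1],[0,0,-0.498],1],[[1.3,24.9,-1],[0,0,-0.498],1],[[1.3,24.9,-1],[0,0,-0.498],1],[[1.3,24.9,-1],[0,0,-0.498],1],[[1.3,24.9,-1],[0,0,-0.498],1],[[1.3,24.9,-1],[0,0,-0.498],1],[[1.3,24.9,-1],[0,0,-0.498],1],[[1.3,24.9,2],[0,0,-0.498],1],[[1.3,24.9,4.3],[0,0,-0.498],1],[[1.3,24.9,4.3],[0,0,-0.498],1]])

```text
time_s: 22.52
ee_pos: [0.5246, -0.1297, 0.2922]
ee_rot: [0.958, 0.286, -0.003, -0.002]
ft_force: [0.0, 0.0, -0.0]
gripper_width: 0.0179
```

Emit:
step_arm(plan=[[[0,0,0],[0,0,0],1],[[0,0,0],[0,0,0],0.35],[[0,0,0],[0,0,0],0.35],[[0,0,0],[0,0,0],0.35],[[0,0,-3],[0,0,0],0.23],[[0,0,-7],[0,0,0],0.23],[[0,0,-8],[0,0,0],0.23],[[0,0,-8],[0,0,0],0.23],[[0,0,-8],[0,0,0],0.23]])

```text
time_s: 23.27
ee_pos: [0.5259, -0.1325, 0.3761]
ee_rot: [0.959, 0.284, 0.001, 0.0]
ft_force: [-0.5, -0.2, -1.5]
gripper_width: 0.0362
```

```bash
python3 - <<'E'
from h import *
st(); m=env.camera_model('wrist');im=snap('wrist','w14.png');np.save('w14m.npy',m,allow_pickle=True)
for cx,cy,col in [(.527,-.132,(0,0,255))]:
  for r,z in ((.029,.096),(.034,.096)):
    pts=[proj('wrist',[cx+r*np.cos(a),cy+r*np.sin(a),z],m) for a in np.linspace(0,6.28,60)]
    im2=im.copy();cv2.polylines(im,[np.round(np.array(pts)*16).astype(int)],True,col,1,shift=4)
big=np.hstack([cv2.resize(x[115:265,200:350],None,fx=2.65,fy=2.65) for x in (im2,im)]);cv2.imwrite('pics/z14.png',big)
E
```

```text
t 23.27 gp [ 0.5265 -0.1325  0.1961] yaw 33.0 F [-0.5 -0.2 -1.5] w 0.0362 j [ 0.02  0.52  0.26  1.86 -0.18  0.78  0.95]
```

View pics/z14.png

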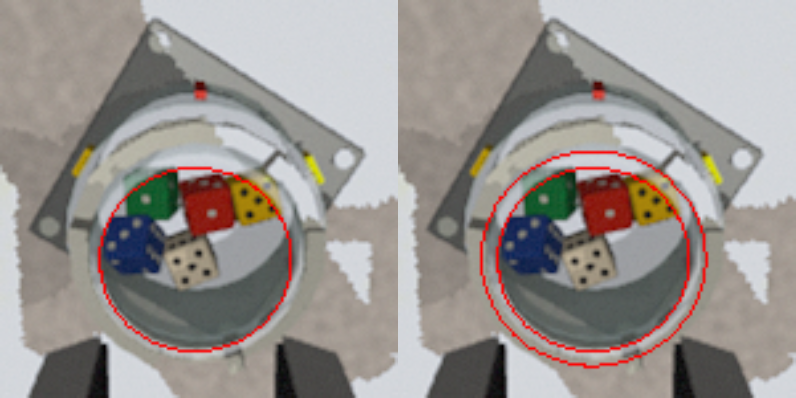

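View pics/w14.png

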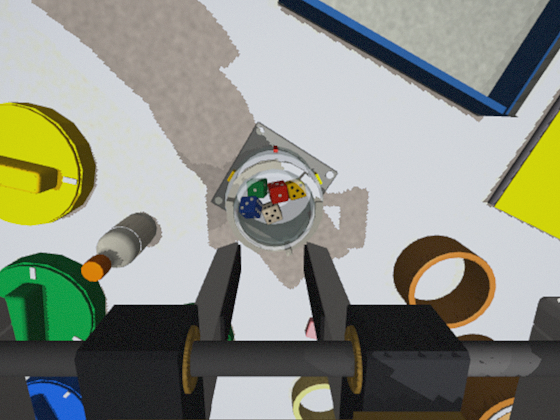

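```bash
python3 - <<'E'
from h import *
st(); to(.5117,.3518,.16,96.6)
E
```

```text
t 23.32 gp [ 0.5256 -0.1323  0.195 ] yaw 33.0 F [-0.8 -0.1 -0.4] w 0.0359 j [ 0.02  0.52  0.26  1.86 -0.18  0.78  0.95]
shift [ 25.22 -41.35   3.53] rot [ 0.00e+00 -1.00e-03 -1.11e+00] deg 63.6
```

Emit:
step_arm(plan=[[[25.2,-41.3,1],[0,0,-1.11],0],[[25.2,-41.3,1],[0,0,-1.11],0],[[25.2,-41.3,1],[0,0,-1.11],0],[[25.2,-41.3,1],[0,0,-1.11],0],[[25.2,-41.3,1],[0,0,-1.11],0],[[25.2,-41.3,1],[0,0,-1.11],0],[[25.2,-41.3,1],[0,0,-1.11],0],[[25.2,-41.3,1],[0,0,-1.11],0],[[25.2,-41.3,1],[0,0,-1.11],0],[[25.2,-41.3,1],[0,0,-1.11],0],[[25.2,-41.3,1],[0,0,-1.11],0],[[25.2,-41.3,3],[0,0,-1.11],0]])

```text
time_s: 24.32
ee_pos: [0.5116, 0.3566, 0.3464]
ee_rot: [0.664, 0.748, 0.003, -0.001]
ft_force: [0.3, 0.9, -0.2]
gripper_width: 0.0474
```

Emit:
step_arm(plan=[[[0,0,0],[0,0,0],0],[[0,0,0],[0,0,0],0],[[0,0,0],[0,0,0],0]])

```text
time_s: 24.57
ee_pos: [0.5123, 0.3495, 0.3439]
ee_rot: [0.666, 0.746, -0.002, 0.0]
ft_force: [0.8, -0.3, 0.3]
gripper_width: 0.047
```

```bash
python3 - <<'E'
from h import *
st(); to(.5117,.3518,.083,96.6); m=env.camera_model('wrist');snap('wrist','w15.png');print(proj('wrist',[.5117,.3518,.0835],m))
E
```

```text
t 24.57 gp [0.5121 0.349  0.1639] yaw 96.6 F [ 0.8 -0.3  0.3] w 0.047 j [-0.62  0.65 -0.04  1.66  0.04  0.83  1.01]
shift [ 0.25 -0.02  8.09] rot [-0.002  0.003 -0.001] deg 0.2
[277.85190044 223.40641007]
```

View pics/w15.png

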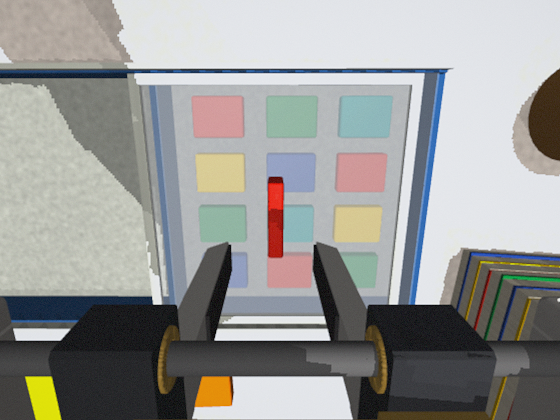

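Emit:
step_arm(plan=[[[0.2,0,3],[0,0,0],0],[[0.2,0,6],[0,0,0],0],[[0.2,0,8],[0,0,0],0],[[0.2,0,8],[0,0,0],0],[[0.2,0,8],[0,0,0],0],[[0.2,0,8],[0,0,0],1],[[0.2,0,8],[0,0,0],1],[[0.2,0,8],[0,0,0],1],[[0.2,0,8],[0,0,0],1],[[0.2,0,8],[0,0,0],1]], force=8)

```text
time_s: 25.45
ee_pos: [0.5124, 0.3531, 0.2663]
ee_rot: [0.665, 0.747, 0.001, 0.0]
ft_force: [0.4, 0.1, 0.5]
gripper_width: 0.0173
```

Emit:
step_arm(plan=[[[-1.5,0,0],[0,0,0],1],[[-4,0,0],[0,0,0],1],[[-6.5,0,0],[0,0,0],1],[[-9,0,0],[0,0,0],1],[[-11.5,0,0],[0,0,0],1],[[-14,0,0],[0,0,0],1],[[-16.5,0,0],[0,0,0],1],[[-18.5,0,0],[0,0,0],1],[[-19.7,0,0],[0,0,0],1],[[-19.7,0,0],[0,0,0],1],[[-19.7,0,0],[0,0,0],1]])

```text
time_s: 26.37
ee_pos: [0.5351, 0.1551, 0.2661]
ee_rot: [0.666, 0.746, -0.0, 0.001]
ft_force: [-1.0, -0.1, 5.5]
gripper_width: 0.0117
```

```bash
python3 - <<'E'
from h import *
st()
E
```

```text
t 26.37 gp [0.5354 0.1549 0.0861] yaw 96.5 F [-1.  -0.1  5.5] w 0.0117 j [-0.29  0.69 -0.07  1.9   0.09  0.56  1.27]
```

Emit:
step_arm(plan=[[[-0.4,0,0],[0,0,0],1],[[-0.8,0,0],[0,0,0],1],[[-1.1,0,0],[0,0,0],1],[[-1.1,0,0],[0,0,0],1],[[-1.1,0,0],[0,0,0],1]])

```text
time_s: 26.78
ee_pos: [0.5362, 0.146, 0.2662]
ee_rot: [0.665, 0.747, 0.001, 0.001]
ft_force: [-1.1, -1.3, 6.3]
gripper_width: 0.0121
```

Emit:
step_arm(plan=[[[-0.2,0,0],[0,0,0],1],[[-0.4,0,0],[0,0,0],1],[[-0.4,0,0],[0,0,0],1],[[-0.4,0,0],[0,0,0],1]])

```text
time_s: 27.12
ee_pos: [0.5364, 0.1431, 0.2661]
ee_rot: [0.665, 0.747, 0.001, 0.0]
ft_force: [-0.5, 1.7, 5.8]
gripper_width: 0.012
```

Emit:
step_arm(plan=[[[-0.2,0,0],[0,0,0],1],[[-0.4,0,0],[0,0,0],1],[[-0.4,0,0],[0,0,0],1],[[-0.4,0,0],[0,0,0],1]])

```text
time_s: 27.45
ee_pos: [0.5365, 0.1421, 0.2661]
ee_rot: [0.664, 0.748, 0.003, -0.001]
ft_force: [-2.6, 8.3, 3.5]
gripper_width: 0.0117
```

Emit:
step_arm(plan=[[[0.1,0,0],[0,0,0],0],[[0.1,0,0],[0,0,0],0],[[0.1,0,0],[0,0,0],0],[[0.1,0,-4],[0,0,0],0],[[0.1,0,-8],[0,0,0],0],[[0.1,0,-11],[0,0,0],0],[[0.1,0,-11],[0,0,0],0]])

```text
time_s: 28.03
ee_pos: [0.5387, 0.1391, 0.3811]
ee_rot: [0.666, 0.746, 0.005, 0.003]
ft_force: [0.6, 0.8, -0.1]
gripper_width: 0.0469
```

```bash
python3 - <<'E'
from h import *
st(); snap('wrist','w16.png')
E
```

```text
t 28.03 gp [0.5407 0.1395 0.2011] yaw 96.5 F [ 0.6  0.8 -0.1] w 0.0469 j [-0.24  0.52 -0.09  1.81  0.07  0.8   1.32]
```

View pics/w16.png

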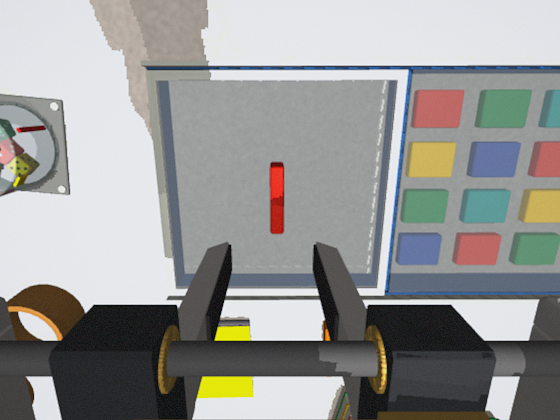

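```bash
python3 - <<'E'
from h import *
to(.548,-.25,.20,10)
E
```

```text
shift [-38.75  -3.42  -0.19] rot [ 0.006 -0.006  1.51 ] deg 86.5
```

Emit:
step_arm(plan=[[[-38.7,-3.4,-1],[0,0,1.51],0],[[-38.7,-3.4,-1],[0,0,1.51],0],[[-38.7,-3.4,-1],[0,0,1.51],0],[[-38.7,-3.4,-1],[0,0,1.51],0],[[-38.7,-3.4,-1],[0,0,1.51],0],[[-38.7,-3.4,-1],[0,0,1.51],0],[[-38.7,-3.4,-1],[0,0,1.51],0],[[-38.7,-3.4,-1],[0,0,1.51],0],[[-38.7,-3.4,-1],[0,0,1.51],0],[[-38.7,-3.4,-1],[0,0,1.51],0],[[-38.7,-3.4,-1],[0,0,1.51],0],[[-38.7,-3.4,-1],[0,0,1.51],0]])

```text
time_s: 29.08
ee_pos: [0.5462, -0.2514, 0.3837]
ee_rot: [0.996, 0.088, -0.001, 0.0]
ft_force: [0.7, 0.0, 0.1]
gripper_width: 0.0468
```

```bash
python3 - <<'E'
from h import *
st();snap('top','t2.png');to(.548,-.341,.16,-69)
E
```

```text
t 29.08 gp [ 0.5458 -0.2515  0.2037] yaw 10.0 F [0.7 0.  0.1] w 0.0468 j [ 0.18  0.6   0.33  1.69 -0.24  0.89  0.78]
shift [-1.41  8.98  4.36] rot [1.000e-03 2.000e-03 1.376e+00] deg 78.8
```

View pics/t2.png

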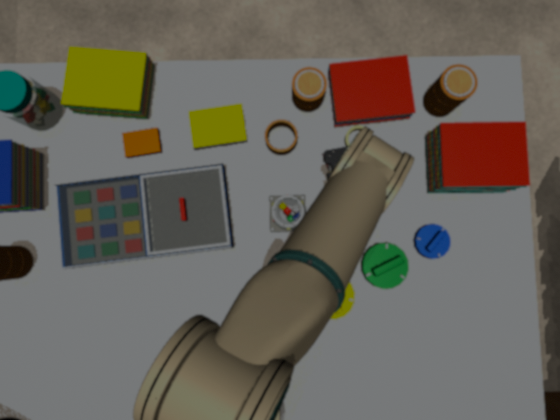

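Emit:
step_arm(plan=[[[-1.4,9,2],[0,0,1.376],0],[[-1.4,9,2],[0,0,1.376],0],[[-1.4,9,2],[0,0,1.376],0],[[-1.4,9,4],[0,0,1.376],0],[[-1.4,9,4],[0,0,1.376],0],[[-1.4,9,4],[0,0,1.376],0],[[-1.4,9,4],[0,0,1.376],0],[[-1.4,9,4],[0,0,1.376],0],[[-1.4,9,4],[0,0,1.376],0],[[-1.4,9,4],[0,0,1.376],0],[[-1.4,9,4],[0,0,1.376],0],[[-1.4,9,4],[0,0,1.376],0]])

```text
time_s: 30.13
ee_pos: [0.55, -0.3397, 0.3439]
ee_rot: [0.828, -0.561, -0.001, 0.001]
ft_force: [0.7, -0.3, -0.2]
gripper_width: 0.0469
```

```bash
python3 - <<'E'
from h import *
st();m=env.camera_model('wrist');snap('wrist','w17.png');np.save('w17m.npy',m,allow_pickle=True);to(.548,-.341,.1,-69);print(proj('wrist',[.548,-.341,.048],m))
E
```

```text
t 30.13 gp [ 0.5496 -0.3396  0.1639] yaw -68.2 F [ 0.7 -0.3 -0.2] w 0.0469 j [ 0.13  0.79  0.68  1.6  -0.57  0.97 -0.19]
shift [0.05 0.23 6.41] rot [0.002 0.001 0.018] deg 1.1
[271.15855208 211.49498833]
```

View pics/w17.png

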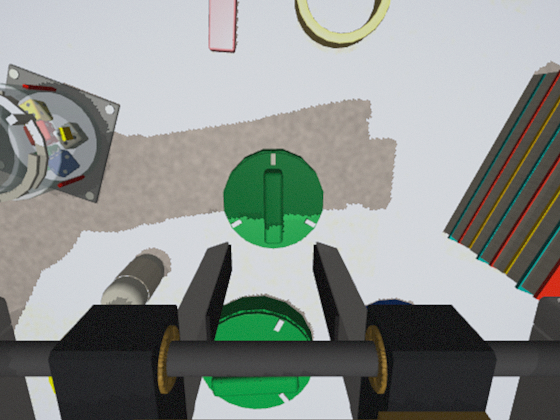

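```bash
python3 - <<'E'
from h import *
m=np.load('w17m.npy',allow_pickle=True).item()
print(ray('wrist',273,198.5,.022,m), ray('wrist',273,205.5,.048,m))
im=cv2.imread('pics/w17.png');cv2.imwrite('pics/z17.png',cv2.resize(im[135:260,210:335],None,fx=4.5,fy=4.5,interpolation=cv2.INTER_CUBIC))
E
```

```text
[ 0.55285061 -0.34080335  0.022     ] [ 0.55350414 -0.34048218  0.048     ]
```

View pics/z17.png

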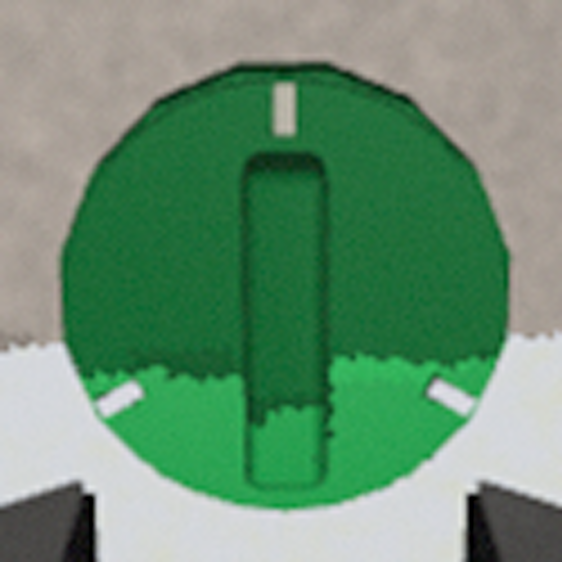

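```bash
python3 - <<'E'
from h import *
st();to(.551,-.341,.046,-68.6)
E
```

```text
t 30.18 gp [ 0.5497 -0.3396  0.1641] yaw -68.0 F [0.4 0.1 0.3] w 0.0471 j [ 0.13  0.79  0.68  1.6  -0.57  0.97 -0.18]
shift [ 0.17 -0.06 11.81] rot [0.002 0.001 0.011] deg 0.7
```

Emit:
step_arm(plan=[[[0.17,-0.05,3],[0,0,0],0],[[0.17,-0.05,6],[0,0,0],0],[[0.17,-0.05,9],[0,0,0],0],[[0.17,-0.05,11],[0,0,0],0],[[0.17,-0.05,11.8],[0,0,0],0],[[0.17,-0.05,11.8],[0,0,0],0],[[0.17,-0.05,11.8],[0,0,0],1],[[0.17,-0.05,11.8],[0,0,0],1],[[0.17,-0.05,11.8],[0,0,0],1],[[0.17,-0.05,11.8],[0,0,0],1],[[0.17,-0.05,11.8],[0,0,0],1]], force=20)

```text
time_s: 31.1
ee_pos: [0.5519, -0.3414, 0.2282]
ee_rot: [0.828, -0.56, 0.001, -0.0]
ft_force: [-0.3, 1.6, 0.4]
gripper_width: 0.0172
```

```bash
python3 - <<'E'
from h import *
st();m=env.camera_model('wrist');snap('wrist','w18.png');np.save('w18m.npy',m,allow_pickle=True)
im=cv2.imread('pics/w18.png');cv2.imwrite('pics/z18.png',cv2.resize(im[100:310,165:375],None,fx=2.8,fy=2.8,interpolation=cv2.INTER_CUBIC))
E
```

```text
t 31.1 gp [ 0.5522 -0.3414  0.0482] yaw -68.1 F [-0.3  1.6  0.4] w 0.0172 j [ 0.19  0.92  0.58  1.66 -0.68  0.76 -0.1 ]
```

View pics/z18.png

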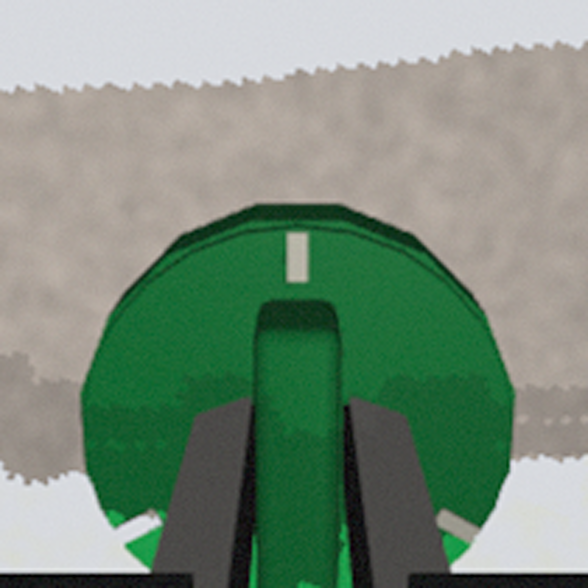

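Emit:
step_arm(plan=[[[0,0,0],[0,0,0],1],[[0,0,0],[0,0,0],1],[[0,0,0],[0,0,0],1]])

```text
time_s: 31.4
ee_pos: [0.5518, -0.3414, 0.2281]
ee_rot: [0.828, -0.56, 0.001, -0.001]
ft_force: [-1.0, 1.0, 5.8]
gripper_width: 0.0162
```

```bash
python3 - <<'E'
from h import *
st();m=np.load('w18m.npy',allow_pickle=True).item()
u=np.array([np.cos(np.radians(21.9)),np.sin(np.radians(21.9)),0])
for y in (318,328): 
  p=ray('wrist',165+297/2.8,100+y/2.8,.048,m); print(p-.032*u)
p=ray('wrist',165+297/2.8,100+300/2.8,.024,m); print('base',p-.032*u)
for y in (228,232): 
  p=ray('wrist',165+297/2.8,100+y/2.8,.024,m); print('rim',p-.0465*u)
E
```

```text
t 31.4 gp [ 0.5522 -0.3414  0.0481] yaw -68.2 F [-1.   1.   5.8] w 0.0162 j [ 0.19  0.92  0.58  1.66 -0.68  0.77 -0.1 ]
[ 0.55271035 -0.34233857  0.048     ]
[ 0.55099417 -0.34302596  0.048     ]
base [ 0.54936662 -0.34363957  0.024     ]
rim [ 0.54963091 -0.34355333  0.024     ]
rim [ 0.54888435 -0.34385235  0.024     ]
```

```bash
python3 - <<'E'
from h import *
to(.528,-.1315,.19,-68.2)
E
```

```text
shift [-20.36  -5.61 -14.19] rot [-0.002 -0.001  0.   ] deg 0.1
```

Emit:
step_arm(plan=[[[0,0,-1],[0,0,0],1],[[0,0,-3],[0,0,0],1],[[0,0,-6],[0,0,0],1],[[0,0,-9],[0,0,0],1],[[0,0,-12],[0,0,0],1],[[0,0,-14],[0,0,0],1],[[0,0,-14],[0,0,0],1],[[0,0,-14],[0,0,0],1]])

```text
time_s: 32.07
ee_pos: [0.5515, -0.3416, 0.3684]
ee_rot: [0.828, -0.561, 0.001, -0.0]
ft_force: [-0.1, -0.1, -1.3]
gripper_width: 0.016
```

```bash
python3 - <<'E'
from h import *
st();to(.528,-.1315,.19,-68.2);snap('wrist','w19.png')
E
```

```text
t 32.07 gp [ 0.552  -0.3417  0.1884] yaw -68.2 F [-0.1 -0.1 -1.3] w 0.016 j [ 0.13  0.76  0.7   1.57 -0.55  1.01 -0.2 ]
shift [-20.37  -5.62  -0.18] rot [-0.002 -0.002  0.   ] deg 0.2
```

View pics/w19.png

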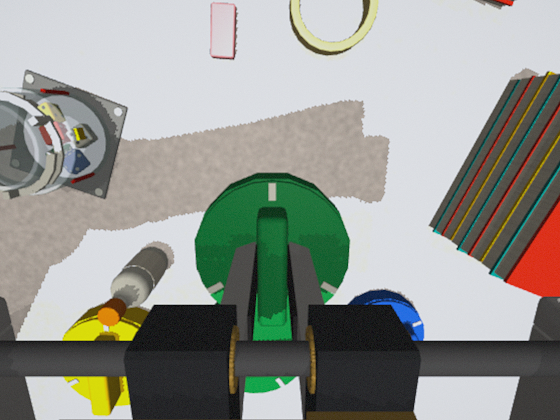

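Emit:
step_arm(plan=[[[-3,-0.8,0],[0,0,0],1],[[-7,-2,0],[0,0,0],1],[[-10.5,-2.9,0],[0,0,0],1],[[-14,-3.9,0],[0,0,0],1],[[-17.5,-4.8,0],[0,0,0],1],[[-20.3,-5.6,0],[0,0,0],1],[[-20.3,-5.6,0],[0,0,0],1],[[-20.3,-5.6,0],[0,0,0],1],[[-20.3,-5.6,0],[0,0,0],1],[[-20.3,-5.6,0],[0,0,0],1]])

```text
time_s: 32.95
ee_pos: [0.5278, -0.1336, 0.367]
ee_rot: [0.828, -0.561, 0.0, 0.0]
ft_force: [-1.3, -0.2, -0.6]
gripper_width: 0.0157
```

```bash
python3 - <<'E'
from h import *
st();to(.528,-.1315,.145,-68.2);snap('scene','s1.png');im=cv2.imread('pics/s1.png');cv2.imwrite('pics/zs1.png',cv2.resize(im[130:270,200:350],None,fx=4,fy=4,interpolation=cv2.INTER_CUBIC))
E
```

```text
t 32.95 gp [ 0.5278 -0.1338  0.187 ] yaw -68.3 F [-1.3 -0.2 -0.6] w 0.0157 j [-0.27  0.63  0.75  1.87 -0.56  0.86 -0.44]
shift [-0.19 -0.1   4.19] rot [ 0.    -0.001 -0.002] deg 0.1
```

View pics/zs1.png

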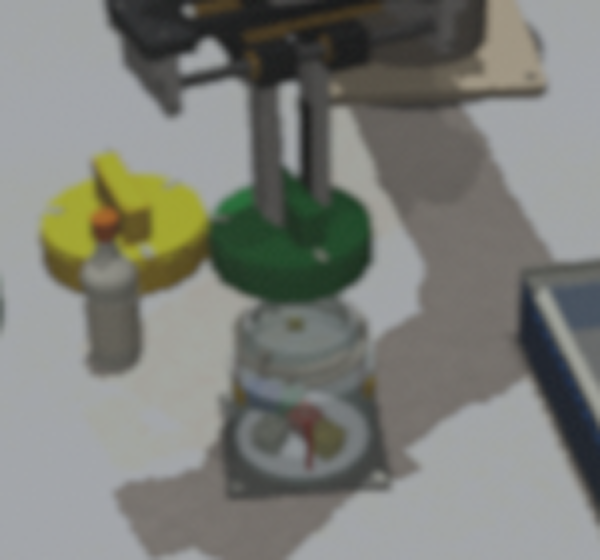

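```bash
python3 - <<'E'
from h import *
m=env.camera_model('scene')
f=lambda p:np.round((proj('scene',p,m)-[200,130])*4+1.5,1)
for c,z in (((.5265,-.132),.096),((.5265,-.132),.0)): print('jar',[f([c[0],c[1]+d,z]) for d in (-.034,0,.034)])
print('lid',[f([.5265,-.1345+d,.141]) for d in (-.0465,0,.0465)])
im=cv2.imread('pics/s1.png')
big=cv2.resize(im[130:270,200:350],None,fx=4,fy=4,interpolation=cv2.INTER_CUBIC)
def circ(cx,cy,z,r,col):
    pts=np.array([f([cx+r*np.cos(a),cy+r*np.sin(a),z]) for a in np.linspace(0,6.28,60)]);cv2.polylines(big,[pts.astype(int)],True,col,1)
circ(.5265,-.132,.096,.034,(0,0,255));circ(.5265,-.132,.09,.0405,(0,255,255))
circ(.5265,-.1345,.139,.0465,(255,0,0));circ(.5265,-.1345,.163,.0465,(255,0,0))
cv2.polylines(big,[np.array([f([.5265+a,-.132+b,0]) for a,b in ((.05,.05),(.05,-.05),(-.05,-.05),(-.05,.05))]).astype(int)],True,(0,0,255),1)
cv2.imwrite('pics/zs2.png',big)
E
```

```text
jar [array([240.1, 320.8]), array([298.1, 317.9]), array([355.9, 315. ])]
jar [array([246. , 445.5]), array([300.7, 442.6]), array([355.3, 439.7])]
lid [array([210.7, 258.3]), array([292.4, 254.4]), array([373.7, 250.5])]
```

View pics/zs2.png

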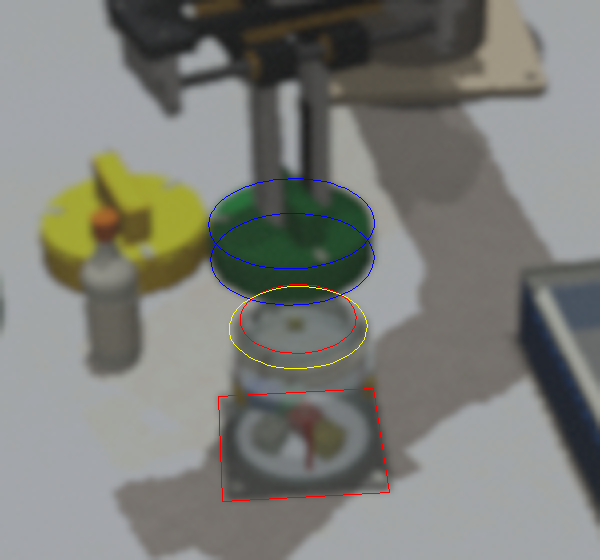

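```bash
python3 - <<'E'
from h import *
st();to(.5283,-.1304,.142,-68.2)
E
```

```text
t 33.0 gp [ 0.5279 -0.1339  0.1871] yaw -68.3 F [-0.3  0.   0.2] w 0.0158 j [-0.27  0.63  0.75  1.87 -0.56  0.86 -0.44]
shift [-0.3  -0.17  4.51] rot [ 0.    -0.001 -0.002] deg 0.1
```

Emit:
step_arm(plan=[[[-0.3,-0.17,1],[0,0,0],1],[[-0.3,-0.17,2],[0,0,0],1],[[-0.3,-0.17,3],[0,0,0],1],[[-0.3,-0.17,4],[0,0,0],1],[[-0.3,-0.17,4.5],[0,0,0],1],[[-0.3,-0.17,4.5],[0,0,0],1],[[-0.3,-0.17,4.5],[0,0,0],1]])

```text
time_s: 33.58
ee_pos: [0.5285, -0.1289, 0.322]
ee_rot: [0.828, -0.561, 0.0, -0.0]
ft_force: [-0.0, -0.6, -0.6]
gripper_width: 0.016
```

```bash
python3 - <<'E'
from h import *
st()
E
```

```text
t 33.58 gp [ 0.5285 -0.1289  0.142 ] yaw -68.2 F [-0.  -0.6 -0.6] w 0.016 j [-0.24  0.69  0.69  1.91 -0.62  0.77 -0.39]
```

Emit:
step_arm(plan=[[[0.12,0,0.2],[0,0,0],1],[[0.12,0,0.4],[0,0,0],1],[[0.12,0,0.55],[0,0,0],1],[[0.12,0,0.55],[0,0,0],1]])

```text
time_s: 33.92
ee_pos: [0.529, -0.1298, 0.3169]
ee_rot: [0.828, -0.56, 0.0, -0.0]
ft_force: [-0.9, -0.3, -0.6]
gripper_width: 0.0159
```

```bash
python3 - <<'E'
from h import *
st();snap('scene','s2.png');im=cv2.imread('pics/s2.png');cv2.imwrite('pics/zs3.png',cv2.resize(im[130:270,200:350],None,fx=4,fy=4,interpolation=cv2.INTER_CUBIC))
E
```

```text
t 33.92 gp [ 0.5292 -0.1298  0.1369] yaw -68.2 F [-0.9 -0.3 -0.6] w 0.0159 j [-0.24  0.7   0.68  1.91 -0.63  0.76 -0.39]
```

View pics/zs3.png

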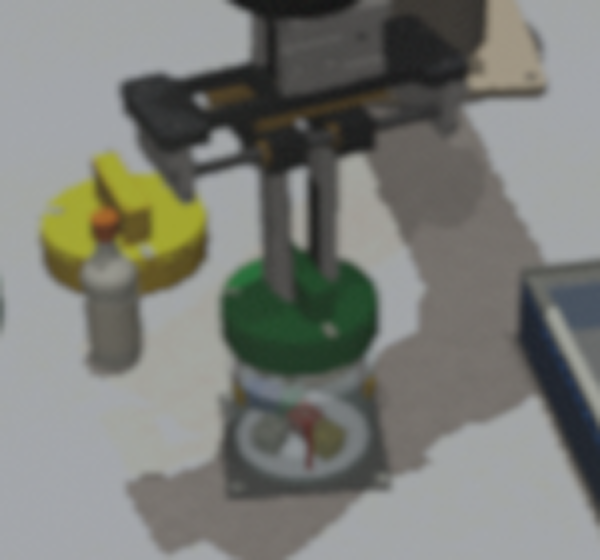

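Emit:
step_arm(plan=[[[0,0,0.15],[0,0,0],1],[[0,0,0.25],[0,0,0],1],[[0,0,0.25],[0,0,0],1]])

```text
time_s: 34.22
ee_pos: [0.5291, -0.1299, 0.3146]
ee_rot: [0.828, -0.56, 0.001, -0.0]
ft_force: [-0.7, -0.3, 0.7]
gripper_width: 0.0163
```

```bash
python3 - <<'E'
from h import *
st();print(np.round(env.get_state()['wrist_torque'],2))
E
```

```text
t 34.22 gp [ 0.5294 -0.1298  0.1346] yaw -68.2 F [-0.7 -0.3  0.7] w 0.0163 j [-0.24  0.7   0.68  1.91 -0.63  0.75 -0.38]
[0.03 0.21 0.02]
```

Emit:
step_arm(plan=[[[0,0,0.15],[0,0,0],1],[[0,0,0.2],[0,0,0],1],[[0,0,0.2],[0,0,0],1]])

```text
time_s: 34.47
ee_pos: [0.5291, -0.1301, 0.3143]
ee_rot: [0.828, -0.561, 0.001, -0.001]
ft_force: [-3.5, 2.3, 18.0]
gripper_width: 0.0158
```

```bash
python3 - <<'E'
from h import *
st();print(np.round(env.get_state()['wrist_torque'],2))
E
```

```text
t 34.47 gp [ 0.5295 -0.1299  0.1343] yaw -68.2 F [-3.5  2.3 18. ] w 0.0158 j [-0.23  0.7   0.67  1.91 -0.64  0.75 -0.38]
[0.52 1.11 0.04]
```

Emit:
step_arm(plan=[[[0,0,-0.2],[0,0,0],1],[[0,0,-0.2],[0,0,0],0.3],[[0,0,-0.2],[0,0,0],0.3],[[0,0,-0.2],[0,0,0],0.3],[[0,0,-0.2],[0,0,0],0.3],[[0,0,-4],[0,0,0],0.3],[[0,0,-8],[0,0,0],0.3],[[0,0,-9],[0,0,0],0.3],[[0,0,-9],[0,0,0],0.3]])

```text
time_s: 35.22
ee_pos: [0.5298, -0.1306, 0.4051]
ee_rot: [0.828, -0.56, 0.003, -0.001]
ft_force: [-1.0, -0.1, 0.0]
gripper_width: 0.0326
```

```bash
python3 - <<'E'
from h import *
st();m=env.camera_model('wrist');snap('wrist','w20.png');np.save('w20m.npy',m,allow_pickle=True)
m2=env.camera_model('scene');snap('scene','s3.png');im=cv2.imread('pics/s3.png');cv2.imwrite('pics/zs4.png',cv2.resize(im[130:270,200:350],None,fx=4,fy=4,interpolation=cv2.INTER_CUBIC))
E
```

```text
t 35.22 gp [ 0.531  -0.1308  0.2251] yaw -68.2 F [-1.  -0.1  0. ] w 0.0326 j [-0.31  0.59  0.79  1.83 -0.51  0.93 -0.48]
```

View pics/zs4.png

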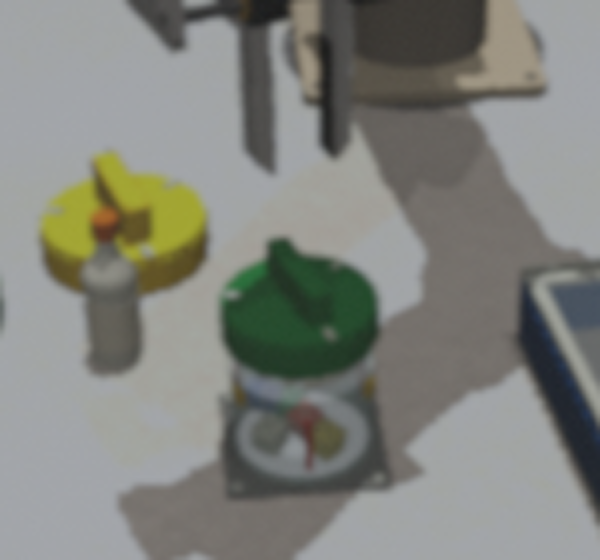

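View pics/w20.png

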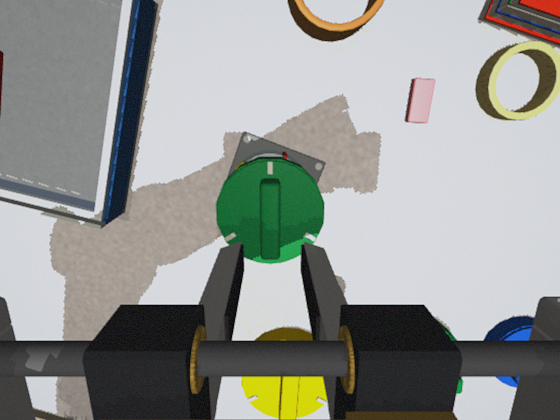

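```bash
python3 - <<'E'
from h import *
m=np.load('w20m.npy',allow_pickle=True).item();m2=env.camera_model('scene')
im=cv2.imread('pics/w20.png');o=np.array([200,110]);s=4
big=cv2.resize(im[110:270,200:340],None,fx=s,fy=s,interpolation=cv2.INTER_CUBIC)
f=lambda p:(proj('wrist',p,m)-o)*s+1.5
def circ(cx,cy,z,r,col):
    pts=np.array([f([cx+r*np.cos(a),cy+r*np.sin(a),z]) for a in np.linspace(0,6.28,60)]);cv2.polylines(big,[pts.astype(int)],True,col,1)
circ(.5265,-.131,.110,.0465,(0,0,255))
q=[f([.5265+a,-.131+b,0]) for a,b in ((.05,.05),(.05,-.05),(-.05,-.05),(-.05,.05))];cv2.polylines(big,[np.array(q).astype(int)],True,(255,0,0),1)
cv2.imwrite('pics/z20.png',cv2.resize(big,None,fx=.9,fy=.9))
im=cv2.imread('pics/s3.png');o=np.array([200,130])
big=cv2.resize(im[130:270,200:350],None,fx=s,fy=s,interpolation=cv2.INTER_CUBIC)
f=lambda p:(proj('scene',p,m2)-o)*s+1.5
circ(.5265,-.131,.110,.0465,(0,0,255));circ(.5265,-.131,.086,.0465,(0,0,255))
q=[f([.5265+a,-.131+b,0]) for a,b in ((.05,.05),(.05,-.05),(-.05,-.05),(-.05,.05))];cv2.polylines(big,[np.array(q).astype(int)],True,(255,0,0),1)
cv2.imwrite('pics/zs5.png',big)
E
```

```text
(no output)
```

View pics/z20.png

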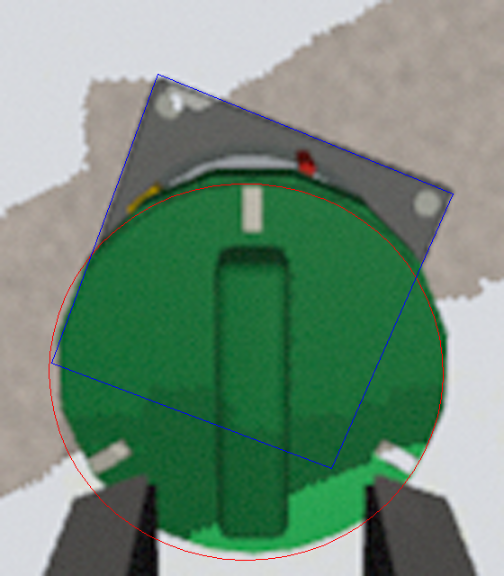

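View pics/zs5.png

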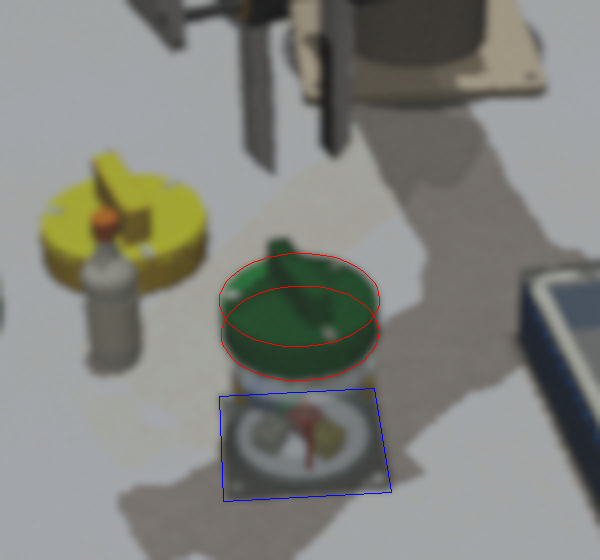

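```bash
python3 - <<'E'
from h import *
for n,c,z in (('w17',(.551,-.341),.024),('w20',(.5275,-.1315),.110)):
    m=np.load(n+'m.npy',allow_pickle=True).item()
    p=np.array([proj('wrist',[c[0]+.0465*np.cos(a),c[1]+.0465*np.sin(a),z],m) for a in np.linspace(0,6.28,200)])
    im=cv2.imread('pics/'+n+'.png').astype(int); row=int(p[:,1].mean()); 
    mx=0
    for r in range(row-8,row+9):
        g=(im[r,200:345,1]>im[r,200:345,2]+25); ii=np.flatnonzero(g); mx=max(mx,ii[-1]-ii[0]+1)
    print(n,np.ptp(p,0),mx)
E
```

```text
w17 [101.56048537  98.13398013] 100
w20 [109.47413587 104.80704303] 108
```

```bash
python3 - <<'E'
from h import *
st();to(.5293,-.1308,.136,-68.2)
E
```

```text
t 35.32 gp [ 0.5288 -0.1292  0.2218] yaw -68.1 F [ 0.5  0.2 -0. ] w 0.0332 j [-0.31  0.59  0.78  1.83 -0.52  0.93 -0.48]
shift [0.16 0.01 8.58] rot [-0.001  0.001  0.001] deg 0.1
```

Emit:
step_arm(plan=[[[0,0,3],[0,0,0],0.3],[[0,0,6],[0,0,0],0.3],[[0,0,8],[0,0,0],0.3],[[0,0,8.5],[0,0,0],0.3],[[0,0,8.5],[0,0,0],0.3],[[0,0,8.5],[0,0,0],1],[[0,0,8.5],[0,0,0],1],[[0,0,8.5],[0,0,0],1],[[0,0,8.5],[0,0,0],1]], force=8)

```text
time_s: 36.07
ee_pos: [0.5294, -0.13, 0.3184]
ee_rot: [0.828, -0.56, 0.001, -0.001]
ft_force: [0.8, -0.8, 0.6]
gripper_width: 0.0165
```

```bash
python3 - <<'E'
from h import *
st()
E
```

```text
t 36.07 gp [ 0.5299 -0.1301  0.1384] yaw -68.2 F [ 0.8 -0.8  0.6] w 0.0165 j [-0.24  0.7   0.68  1.91 -0.63  0.76 -0.39]
```

Emit:
step_arm(plan=[[[0,0,-0.05],[0,0,-0.1],1],[[0,0,-0.1],[0,0,-0.2],1],[[-0.03,0.03,-0.13],[0,0,-0.3],1],[[-0.05,0.05,-0.16],[0,0,-0.4],1],[[-0.06,0.06,-0.2],[0,0,-0.5],1],[[-0.08,0.07,-0.22],[0,0,-0.6],1],[[-0.08,0.07,-0.22],[0,0,-0.68],1],[[-0.08,0.07,-0.22],[0,0,-0.68],1],[[-0.08,0.07,-0.22],[0,0,-0.68],1]])

```text
time_s: 36.82
ee_pos: [0.5281, -0.1295, 0.3202]
ee_rot: [0.967, -0.253, 0.001, -0.0]
ft_force: [-0.6, -0.2, -0.2]
gripper_width: 0.0161
```

```bash
python3 - <<'E'
from h import *
st();print(np.round(env.get_state()['wrist_torque'],2))
E
```

```text
t 36.82 gp [ 0.5285 -0.1294  0.1402] yaw -29.4 F [-0.6 -0.2 -0.2] w 0.0161 j [-0.13  0.64  0.49  1.91 -0.46  0.7   0.12]
[-0.05  0.08  0.03]
```

Emit:
step_arm(plan=[[[0,0,0],[0,0,0],0.3],[[0,0,0],[0,0,0],0.3],[[0,0,0],[0,0,0],0.3],[[0,0,0],[0,0,0],0.3],[[0,0,-4],[0,0,0],0.3],[[0,0,-8],[0,0,0],0.3],[[0,0,-9],[0,0,0],0.3],[[0,0,-9],[0,0,0],0.3],[[0,0,-9],[0,0,0],0.3]])

```text
time_s: 37.57
ee_pos: [0.5279, -0.1291, 0.4095]
ee_rot: [0.968, -0.252, 0.001, -0.0]
ft_force: [-0.5, 0.1, -0.0]
gripper_width: 0.0331
```

```bash
python3 - <<'E'
from h import *
st();m=env.camera_model('wrist');snap('wrist','w21.png');np.save('w21m.npy',m,allow_pickle=True)
snap('scene','s4.png');im=cv2.imread('pics/s4.png');a=cv2.resize(im[160:270,220:330],None,fx=3.5,fy=3.5,interpolation=cv2.INTER_CUBIC)
im=cv2.imread('pics/s3.png');b=cv2.resize(im[160:270,220:330],None,fx=3.5,fy=3.5,interpolation=cv2.INTER_CUBIC)
cv2.imwrite('pics/zs6.png',np.hstack([b,a]))
im=cv2.imread('pics/w21.png').astype(int);mx=0
for r in range(195,230):
    g=(im[r,200:345,1]>im[r,200:345,2]+25); ii=np.flatnonzero(g); mx=max(mx,ii[-1]-ii[0]+1)
p=np.array([proj('wrist',[.5275+.0465*np.cos(a),-.131+.0465*np.sin(a),.104],m) for a in np.linspace(0,6.28,200)])
print(mx,np.ptp(p,0))
E
```

```text
t 37.57 gp [ 0.5281 -0.129   0.2295] yaw -29.2 F [-0.5  0.1 -0. ] w 0.0331 j [-0.19  0.53  0.58  1.82 -0.36  0.9   0.04]
105 [106.07615475 101.97488839]
```

View pics/zs6.png

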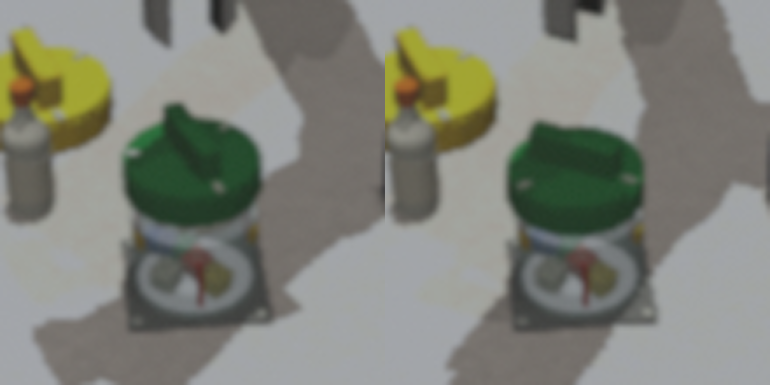

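View pics/w21.png

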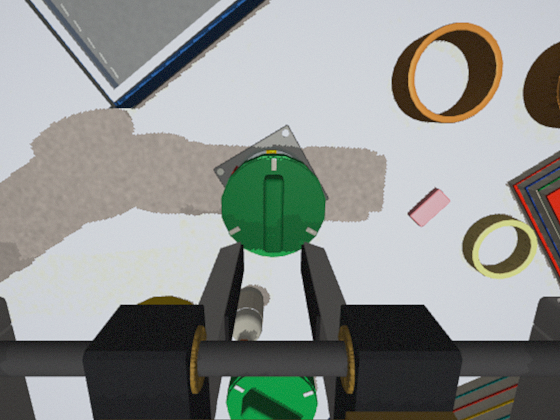

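Emit:
step_arm(plan=[[[0,0,4],[0,0,0],0.3],[[0,0,8],[0,0,0],0.3],[[0,0,9.5],[0,0,0],0.3],[[0,0,10],[0,0,0],0.3],[[0,0,10],[0,0,0],0.3],[[0,0,10],[0,0,0],0.3],[[0,0,10],[0,0,0],1],[[0,0,10],[0,0,0],1],[[0,0,10],[0,0,0],1],[[0,0,10],[0,0,0],1],[[0,0,10],[0,0,0],1]], force=12)

```text
time_s: 38.58
ee_pos: [0.5285, -0.1294, 0.3106]
ee_rot: [0.968, -0.252, 0.001, -0.0]
ft_force: [-0.4, 0.4, 3.9]
gripper_width: 0.016
```

```bash
python3 - <<'E'
from h import *
st();print(np.round(env.get_state()['wrist_torque'],2)); to(.5283,-.131,.125,-90)
E
```

```text
t 38.58 gp [ 0.529  -0.1294  0.1306] yaw -29.2 F [-0.4  0.4  3.9] w 0.016 j [-0.12  0.66  0.48  1.92 -0.47  0.68  0.14]
[-0.04  0.19  0.05]
shift [0.06 0.15 0.56] rot [-0.003 -0.002  1.061] deg 60.8
```

Emit:
step_arm(plan=[[[0,0.02,0.04],[0,0,0.11],1],[[0,0.04,0.08],[0,0,0.22],1],[[0,0.06,0.12],[0,0,0.33],1],[[0.02,0.08,0.17],[0,0,0.44],1],[[0.02,0.1,0.21],[0,0,0.55],1],[[0.03,0.11,0.25],[0,0,0.66],1],[[0.04,0.12,0.3],[0,0,0.77],1],[[0.05,0.13,0.34],[0,0,0.88],1],[[0.06,0.14,0.38],[0,0,0.98],1],[[0.06,0.15,0.4],[0,0,1.06],1],[[0.06,0.15,0.4],[0,0,1.06],1],[[0.06,0.15,0.4],[0,0,1.06],1]])

```text
time_s: 39.58
ee_pos: [0.5289, -0.1312, 0.3072]
ee_rot: [0.708, -0.707, 0.002, -0.001]
ft_force: [-0.3, 1.3, 8.7]
gripper_width: 0.0161
```

```bash
python3 - <<'E'
from h import *
st();print(np.round(env.get_state()['wrist_torque'],2))
E
```

```text
t 39.58 gp [ 0.5297 -0.1313  0.1272] yaw -89.9 F [-0.3  1.3  8.7] w 0.0161 j [-0.29  0.75  0.78  1.92 -0.74  0.78 -0.65]
[0.08 0.05 0.15]
```

Emit:
step_arm(plan=[[[0,0,0],[0,0,0.02],1],[[0,0,0],[0,0,0.02],1],[[0,0,0],[0,0,0.02],0.3],[[0,0,0],[0,0,0.02],0.3],[[0,0,0],[0,0,0.02],0.3],[[0,0,0],[0,0,0.02],0.3],[[0,0,-4],[0,0,0.02],0.3],[[0,0,-8],[0,0,0.02],0.3],[[0,0,-11],[0,0,0.02],0.3],[[0,0,-11],[0,0,0.02],0.3],[[0,0,-11],[0,0,0.02],0.3]])

```text
time_s: 40.5
ee_pos: [0.528, -0.1311, 0.4168]
ee_rot: [-0.7, 0.714, -0.001, 0.001]
ft_force: [0.3, 1.0, -0.3]
gripper_width: 0.0331
```

```bash
python3 - <<'E'
from h import *
st();m=env.camera_model('wrist');snap('wrist','w22.png');np.save('w22m.npy',m,allow_pickle=True)
snap('scene','s5.png');c=[cv2.resize(cv2.imread(f'pics/{n}.png')[160:270,220:330],None,fx=3.5,fy=3.5,interpolation=cv2.INTER_CUBIC) for n in ('s4','s5')]
cv2.imwrite('pics/zs7.png',np.hstack(c))
E
```

```text
t 40.5 gp [ 0.5287 -0.1311  0.2368] yaw -91.1 F [ 0.3  1.  -0.3] w 0.0331 j [-0.38  0.62  0.93  1.82 -0.59  1.   -0.8 ]
```

View pics/zs7.png

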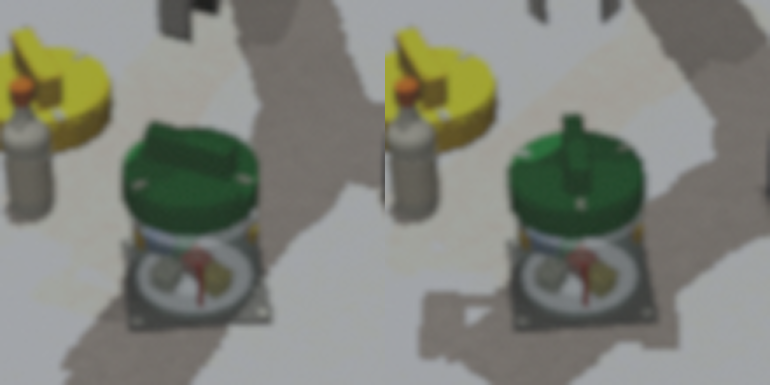

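View pics/w22.png

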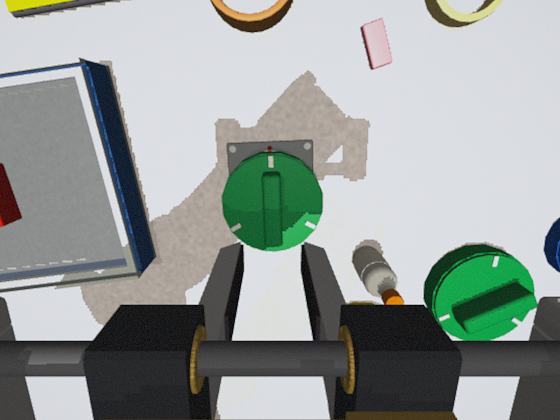

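Emit:
step_arm(plan=[[[8,4,-8],[0,0,0],0.3],[[14,8,-12],[0,0,0],0.3],[[14,8,-12],[0,0,0],0.3],[[14,8,-12],[0,0,0],0.3],[[14,8,-12],[0,0,0],0.3],[[14,8,-12],[0,0,0],0.3],[[14,8,-12],[0,0,0],0.3]])

```text
time_s: 41.18
ee_pos: [0.444, -0.2707, 0.5352]
ee_rot: [-0.699, 0.715, -0.0, 0.001]
ft_force: [0.1, 0.5, 0.1]
gripper_width: 0.033
```

```bash
python3 - <<'E'
from h import *
st();im=snap('top','t3.png')
cv2.imwrite('pics/z30.png',cv2.resize(im[155:275,50:320],None,fx=2.9,fy=2.9,interpolation=cv2.INTER_CUBIC))
m=np.load('w22m.npy',allow_pickle=True).item();im=cv2.imread('pics/w22.png').astype(int);mx=0
for r in range(190,220):
    g=(im[r,200:345,1]>im[r,200:345,2]+25); ii=np.flatnonzero(g); mx=max(mx,ii[-1]-ii[0]+1)
for z in (.1,.103,.11):
  p=np.array([proj('wrist',[.5275+.0465*np.cos(a),-.131+.0465*np.sin(a),z],m) for a in np.linspace(0,6.28,200)]); print(mx,z,np.ptp(p,0)[0]*.986)
E
```

```text
t 41.18 gp [ 0.4442 -0.2706  0.3552] yaw -91.3 F [0.1 0.5 0.1] w 0.033 j [-0.17  0.46  1.02  1.7  -0.42  1.22 -0.64]
101 0.1 100.80878588718521
101 0.103 101.76545198024533
101 0.11 104.06988374004322
```

View pics/z30.png

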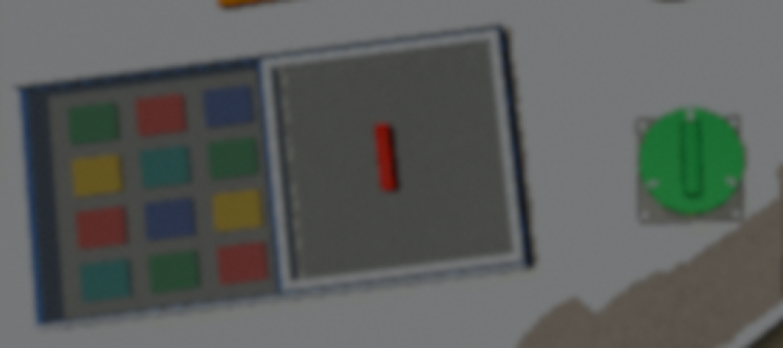

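View pics/t3.png

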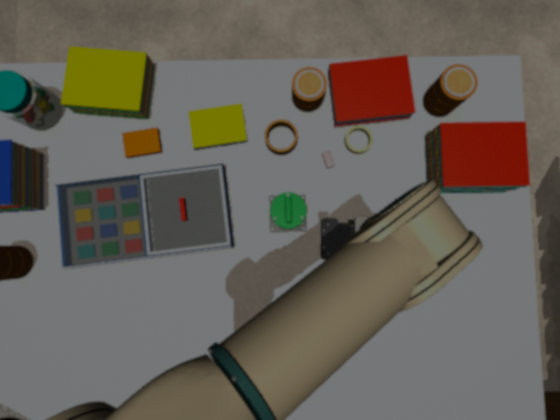

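```bash
python3 - <<'E'
from h import *
c=lambda x,y,z:ray('top',50+(x+1)/2.9,155+(y+1)/2.9,z)
h=(c(383,126,.0835)+c(390,190,.0835))/2
e=np.array([-.118,.993]);print(h,(h[:2]-[.5198,.2506])@e)
E
```

```text
[0.53129023 0.13794467 0.0835    ] -0.11322258828616452
```

```bash
python3 - <<'E'
from h import *
st();print(env.close_job())
E
```

```text
t 41.23 gp [ 0.4449 -0.2687  0.3542] yaw -91.1 F [ 0.4  0.6 -1. ] w 0.0329 j [-0.18  0.46  1.02  1.7  -0.42  1.22 -0.64]
the job is handed in; nothing more can be done
None
```

I finished every step of the task and handed the job in at 41 s of the 210 s allowed. No verdict was reported.

**What I did**
- I slid the window open about 0.2 m and put all five dice in the jar; all five were present.
- I then shut the window against its end stop.
- I laid the smaller green lid on the thread at about 21° and turned it back 39°. It dropped into the openings when let go, and I screwed it about 61° clockwise.

**What my last checks showed**
- **Dice:** the wrist picture showed all five dice lying in the jar before the lid went on.
- **Lid:** it looks level, a white mark sits over the red stripe, and its apparent size puts it at about 76–77 mm (75–77 is home).
- **Window:** the end stop pushed back with about 8 N. The handle measures −113 mm along the case, against −112.5 mm expected when shut.
- **Other goods:** they look unmoved in the last top picture, though the arm hid the glue bottle there. It looked undisturbed in the wrist picture just before that.
- **Robot:** the arm is clear of everything.

**Disagreement:** the top and wrist cameras differed by about 3–5 mm. I worked from positions between the two, leaning toward the wrist camera for the jar and lid, and every grasp and fit held.

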